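# Bring out the breakfast board from behind the drinks

### The arm

A 6-joint arm with a two-finger parallel gripper is mounted at the origin on the work surface. World frame = base frame: x ahead of the robot, y to its left, z up, the work surface at z = 0. Lengths are in m, angles in degrees, forces in N, time in s.
With the tool pointing down it reaches from about 0.375 to 0.75 m from the base axis. Payload 9 kg.
Tool frame: the origin (TCP) lies midway between the tips of the shut fingers; the grasp point (between the pads) lies 19 mm behind it; z points along the fingers, y is the line along which they close (so a half turn about z gives the same grasp; the last joint's range is limited). The gripper opens to 85 mm and grips with 20 to 120 N. Pads are 22 mm wide; open, the fingers measure 114 mm over their backs; the gripper's body (76 mm by 85 mm) begins 54 mm behind the grasp point. The pads swing forward as they close: fully open they stand 13 mm farther back than shut.
Start: joints at [64.017, 5.964, 5.575, 89.605, 0, 77.527], TCP at [0.14, 0.583, 0.231] pointing down, gripper open.
Joint ranges: [-171.21, 171.21], [-48.23, 106.86], [-62.78, 66.21], [-105.2, 120.99], [-86.42, 89.51], [-180, 180]. Speed limits (degrees/s): [127.2, 127.2, 147.25, 180, 180, 180].

### API

Orientations are given as a 3x3 rotation matrix whose columns are the frame's x, y, z axes.
In Python, from rig import observe, optics, r gives the robot as it stands.
- The arm moves only by the tool send_rows, never from a script. Its argument "motion" is one flat list of numbers, 7 for each row, row after row: the turn, a rotation vector about the tool's x, y, z in a scale on which 1.0 is pi/2 rad, then the shift along the tool's x, y, z in normalised numbers (1 is 500 mm), then the opening, from 0 (shut) to 1 (fully open). In form: [ax, ay, az, tx, ty, tz, claw, ax, ay, az, tx, ty, tz, claw, ...]. A call has 1 to 10 rows; each row is the pose to reach, as a shift and turn from the pose commanded when the call began, along the tool's axes at that moment; what a row does not reach only later rows make up. A row lasts 1/12 s, in which the tool goes at most 41.7 mm and 7.16 degrees, less where a joint would pass 70% of its speed; a pose out of reach is approached as far as the arm can. A shift or turn number past 1, either way, is cut back to 1. A call with a gripper value outside its range is refused whole. The fingers move at their own pace and stop on an object; "grip_force" is the grip in N (left out, the last holds). Time passes only in rows, so rows that repeat a pose let the fingers close. It gives the time, the measured TCP pose, the force, the opening and the grip force at its end, in the units of the state.
- observe(): the state, without advancing time (a new reading comes with each control period).
- optics.snapshot(name): name is "scene" or "side" or "wrist"; returns (picture, depth): 384x512x3 uint8, red, green, blue; 384x512 float32, m along the optical axis (not along the pixel's ray), 0 where there is no reading.
- optics.camera_params(name): a dict with "camera_matrix" (3x3 intrinsics, pixels), "pose" (4x4, takes a point from camera to world coordinates). Camera axes: x right, y up, looking along -z (the intrinsics and any distortion apply to the point x, -y, -z); pixel columns grow to the right and rows downward; lengths in m; the calibration is good to about 2 mm. A picture is of the moment at which its call begins: read the wrist's pose just before it. camera_params takes no time and is no camera call; for the wrist camera it gives the pose at the moment of the call.
- r.finish_job(): hands the job in; it is judged then, once.
The state is a dict: "t": time; "qpos": joint angles; "joint_vel": joint speeds; "effort": joint torques, N m; "position": TCP position; "tcp_rot": TCP orientation; "contact_force": force on the tool from outside, world axes, zero at the start; "wrist_torque": the same for the moment, N m; "opening": finger opening in m; "gripper_force": force on a finger pad.
Only numpy, scipy, OpenCV 4.12 (cv2) and the standard library are available. Lean on these libraries where they do the work, as an engineer would, in place of code of your own. Each camera call takes 0.05 s, during which the arm holds its last target. There are 200 camera calls.

### The job

Set the breakfast board out for the guest: first clear the flask, the water bottle and the tea caddy from the welcome tray onto the round black service tray, standing upright, then fetch the board from the rack behind them and lean it, centred and printed side out, in the empty display rest, its foot behind the lip and its back against the rest. Once the board is there, put the flask back on the blue coaster, the bottle on the white one and the caddy on the cork one, each upright in the middle, and do not disturb the white mug.

Things in the scene. Friction and masses are not known exactly. Their poses are not given: they have to be found in the camera images.
- flask: Straight insulated flask, bare metal with a black lid, upright cylinder 66 mm diameter, 250 mm tall (lid: top 41 mm, same 66 mm diameter), 0.35 to 0.6 kg. Origin: centre of its underside, z up. Starts on the blue coaster.
- bottle: Green glass water bottle with paper band, 64 mm diameter up to 120 mm, tapering to a 27 mm neck at 180 mm, with a metal cap 30 mm diameter from 205 mm to its top at 235 mm; grip the cap. 0.4 to 0.65 kg. Origin: centre of its underside, z up. Starts on the white coaster.
- caddy: Red tea tin with a brass lid fixed on it, upright cylinder 63 mm diameter, 135 mm tall (lid: top 30 mm, 65 mm diameter), 0.2 to 0.3 kg. Origin: centre of its underside, z up. Starts on the cork coaster.
- board: Brown wooden panel, 220 mm wide (y), 150 tall (z), 12 thick (x), 0.24 kg; white printed sheet on its -x face. Origin: middle of its bottom edge. Starts in the rack at the rear (+x) of the dark welcome tray (same rack as on the rest), flush, leaning back 0.20 rad: its top towards its +x. Its top 40 mm stand free above the rack: pinch there across the 12 mm, lift 20 mm or more to clear the lip.
- rest: Dark empty display rest, fixed, alone to one side of the welcome tray; base 120 x 200 x 12 mm. Its rack: back leaning 0.20 rad to +x, 110 mm along the slope, 180 wide; ledge 34 deep, square to it; lip 12 high at the front (-x), its top 42 mm over the desk. Origin: centre of underside. A board seated flush has its origin at (-0.001, 0, 0.024) m here and is turned 0.20 rad about y.
- service_tray: Round black service tray with steel rim, fixed, 260 mm diameter, floor 5 mm above the desk, rim 12 mm high, 5 mm thick; empty at the start, on the other side of the welcome tray from the rest. Origin: centre of underside. Holds the three things 80 mm apart in a row across its middle.
- coaster_blue: Round blue coaster, the flask's, 82 mm diameter, 4 mm thick, fixed on the welcome tray, top 14 mm above the desk. Origin: centre of underside; -x points to the tray's front. The coasters stand in a row across the tray, 98 mm apart, 75 mm ahead of the foot of the rack's back; their order varies.
- coaster_white: Round white coaster, the bottle's; otherwise like the blue one.
- coaster_cork: Round light-brown cork coaster, the caddy's; otherwise like the blue one.
- mug: White mug, 76 mm diameter, 90 mm tall, empty, standing beyond the welcome tray. Origin: centre of its underside. Not to be disturbed.

How it is judged (in metres and radians):
On the way, in this order (a step that is already met when the one before it is completed fails the run):
1. the flask, bottle and caddy all stand released on the service tray, the board still in its rack (horizontal distance between each of flask, bottle, caddy and service_tray below 0.1 m and height (world z) of each of flask, bottle, caddy below 0.01 m and angle between each of flask, bottle, caddy's own z axis and vertical below 0.1 rad and linear speed of each of flask, bottle, caddy below 0.02 m/s and contact force between the fingers and flask below 0.1 N and contact force between the fingers and bottle below 0.1 N and contact force between the fingers and caddy below 0.1 N and contact force between the fingers and board below 0.1 N and distance of board from where it was at the start of the episode below 0.03 m), for 0.1 s.
2. the board leans released in the display rest while the three still stand on the service tray (y of board in the frame of rest between -0.015 and 0.015 m and x of board in the frame of rest between -0.018 and 0.006 m and z of board in the frame of rest between 0.016 and 0.034 m and angle between board's own x axis and vertical between 1.691 and 1.871 rad and angle between the y axis of board and the y axis of rest, either way round below 0.12 rad and linear speed of each of board, flask, bottle, caddy below 0.02 m/s and angular speed of board below 0.1 rad/s and contact force between the fingers and flask below 0.1 N and contact force between the fingers and bottle below 0.1 N and contact force between the fingers and caddy below 0.1 N and contact force between the fingers and board below 0.1 N and horizontal distance between each of flask, bottle, caddy and service_tray below 0.1 m and height (world z) of each of flask, bottle, caddy below 0.01 m and angle between each of flask, bottle, caddy's own z axis and vertical below 0.1 rad), for 0.2 s.
At the end, for the whole second after the job is handed in: The board leans in the rest, printed side out, centred to 15 mm, foot behind the lip, 0.12 to 0.30 rad off vertical, square to the rest to 0.12 rad; flask, bottle and caddy stand upright on the blue, white and cork coaster, centred to 12 mm; all released, at rest (y of board in the frame of rest between -0.015 and 0.015 m and x of board in the frame of rest between -0.018 and 0.006 m and z of board in the frame of rest between 0.016 and 0.034 m and angle between board's own x axis and vertical between 1.691 and 1.871 rad and angle between the y axis of board and the y axis of rest, either way round below 0.12 rad and linear speed of each of board, flask, bottle, caddy below 0.02 m/s and angular speed of board below 0.1 rad/s and horizontal distance between flask and coaster_blue below 0.012 m and z of flask in the frame of coaster_blue between 0.001 and 0.008 m and horizontal distance between bottle and coaster_white below 0.012 m and z of bottle in the frame of coaster_white between 0.001 and 0.008 m and horizontal distance between caddy and coaster_cork below 0.012 m and z of caddy in the frame of coaster_cork between 0.001 and 0.008 m and angle between each of flask, bottle, caddy's own z axis and vertical below 0.1 rad); the robot touches nothing.
It fails at once if the flask, bottle or caddy tipped over (angle between any of flask, bottle, caddy's own z axis and vertical above 0.5 rad).
It fails at once if the mug shifted by more than 20 mm or tipped (distance of mug from where it was at the start of the episode above 0.02 m or angle between mug's own z axis and vertical above 0.3 rad).
It also fails if it takes over 134 s, if anything falls off the work surface, if the arm or the gripper's body presses on something with over 40 N, if the wrist force passes 120 N, or if a joint passes its speed limit or range.

## Working session

There is one attempt and no reset: what is moved stays moved. The work goes in short steps, Python scripts to look and compute and a tool call to move; the robot and the scene stay as the last step left them, time stands still between calls to the robot, and variables do not carry over. Pictures are saved under pics/ and viewed, at most 14 in all, crops included, and the job is handed in when it is done.

Besides the shell and the picture viewer there is one more tool, called after "Request:" by a JSON object that holds its "op" and its "data". send_rows: Moves the arm, as the interface text tells. Its arguments: {"type":"object","properties":{"motion":{"type":"array","items":{"type":"number"}},"grip_force":{"type":"number"}},"required":["motion"]}

```bash
mkdir -p pics; ls; python3 - <<'E'
from rig import observe, optics, r
import cv2, numpy as np
print(observe())
for n in ("scene","side"):
    p,d=optics.snapshot(n); c=optics.camera_params(n)
    np.savez(f"{n}0.npz",p=p,d=d,K=c["camera_matrix"],T=c["pose"])
    cv2.imwrite(f"pics/{n}0.png",p[...,::-1]); print(n,c)
E
```

```text
pics
{'t': 0.0, 'qpos': array([ 6.40166664e+01,  5.99833666e+00,  5.52656156e+00,  8.96047669e+01,
       -3.15811251e-04,  7.75250793e+01]), 'joint_vel': array([-0.01154414,  0.05706557, -0.06005888, -0.00775027,  0.0007514 ,
       -0.02707307]), 'effort': array([ 1.48945830e-03, -5.56932807e+01,  5.03649509e+01,  1.67591264e-02,
       -1.67378325e-04,  6.86659604e-06]), 'position': array([0.14001083, 0.58308931, 0.23052043]), 'tcp_rot': array([[-9.72335551e-01,  2.33587755e-01, -5.80319719e-04],
       [ 2.33588304e-01,  9.72334848e-01, -1.20329190e-03],
       [ 2.83190833e-04, -1.30555939e-03, -9.99999108e-01]]), 'contact_force': array([-0.66192504, -0.41908023, -0.0926066 ]), 'wrist_torque': array([0.02727899, 0.06403252, 0.0473864 ]), 'gripper_force': 0.0, 'opening': 0.08535070648053887}
scene {'camera_matrix': array([[488.11767402,   0.        , 254.74184868],
       [  0.        , 488.11767402, 201.11908659],
       [  0.        ,   0.        ,   1.        ]]), 'pose': array([[ 0.77840878, -0.4901804 ,  0.39217719,  1.11069582],
       [ 0.62746211,  0.58835864, -0.51002491, -0.65249007],
       [ 0.01926338,  0.6430842 ,  0.76555316,  1.02384354],
       [ 0.        ,  0.        ,  0.        ,  1.        ]])}
side {'camera_matrix': array([[376.5766248 ,   0.        , 256.73823854],
       [  0.        , 376.5766248 , 194.36516533],
       [  0.        ,   0.        ,   1.        ]]), 'pose': array([[ 0.52458776, -0.81056836,  0.26035863,  0.84857921],
       [ 0.8513133 ,  0.49635341, -0.16999695, -0.17062604],
       [ 0.00856425,  0.31082509,  0.95042855,  0.92489508],
       [ 0.        ,  0.        ,  0.        ,  1.        ]])}
```

View pics/scene0.png

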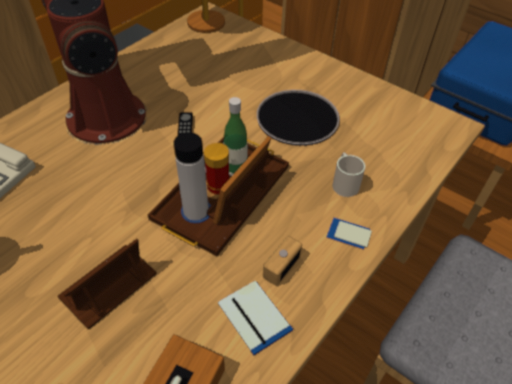

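View pics/side0.png

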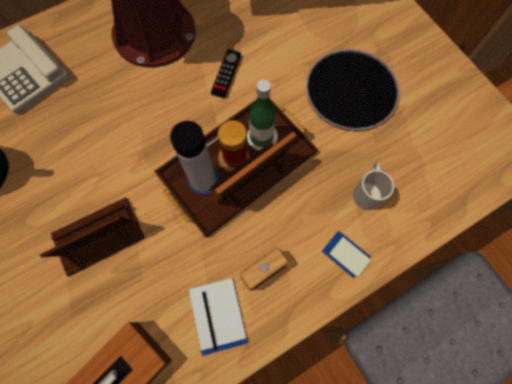

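The scene view shows the flask at about (190,180), the caddy (216,165), the bottle (236,140) and the board edge (243,180). The rest is at (108,285), the service tray at (298,116) and the mug at (349,175). Next I'll measure with depth and both views.

```bash
cat > h.py <<'E'
import numpy as np, cv2
def cloud(f):
    z=np.load(f); p,d,K,T=z["p"],z["d"],z["K"],z["T"]
    v,u=np.mgrid[:384,:512]
    P=np.stack([(u-K[0,2])/K[0,0]*d,-(v-K[1,2])/K[1,1]*d,-d],-1)@T[:3,:3].T+T[:3,3]
    P[d==0]=np.nan
    return p,d,P,cv2.cvtColor(p,cv2.COLOR_RGB2HSV).astype(int)
def circ(xy):  # algebraic circle fit
    A=np.c_[2*xy,np.ones(len(xy))]; s=np.linalg.lstsq(A,(xy**2).sum(1),rcond=None)[0]
    return s[:2],np.sqrt(s[2]+s[0]**2+s[1]**2)
E
python3 - <<'E'
from h import *
np.set_printoptions(precision=4,suppress=True)
B={"scene":dict(flask=(165,125,212,225),caddy=(203,140,230,195),bottle=(222,95,250,175),mug=(325,145,372,200),rest=(55,235,160,330),tray=(250,85,345,150),wt=(145,130,295,255)),
"side":dict(flask=(165,115,218,195),caddy=(215,118,248,168),bottle=(245,78,280,150),mug=(350,160,400,212),rest=(40,195,150,275),tray=(300,45,402,132),wt=(150,95,320,235))}
for n in B:
    p,d,P,H=cloud(n+"0.npz"); print(n)
    def sub(k):
        a,b,c,e=B[n][k]; return P[b:e,a:c].reshape(-1,3),H[b:e,a:c].reshape(-1,3)
    for k,hs in dict(flask=(.244,.26),bottle=(.228,.245),caddy=(.129,.142),mug=(.084,.096)).items():
        Q,_=sub(k); m=(Q[:,2]>hs[0])&(Q[:,2]<hs[1]); q=Q[m]
        if m.sum()>5: print(k,m.sum(),"max z",np.nanmax(Q[:,2]),"mid",(q.min(0)+q.max(0))/2,"ext",np.ptp(q,axis=0))
    Q,h=sub("tray"); m=(h[:,2]<45)&(Q[:,2]>-.01)&(Q[:,2]<.02)
    q=Q[m]; print("tray dark",m.sum(),q.mean(0),cv2.minEnclosingCircle(q[:,:2].astype(np.float32)))
    # board top edge: points above z>.15 brown in tray
    Q,h=sub("wt"); m=(Q[:,2]>.15)&(Q[:,2]<.2)&(h[:,0]<20)&(h[:,1]>90)&(h[:,2]>50); q=Q[m]
    print("board n",m.sum(),q.mean(0),"zmax",np.percentile(q[:,2],98)); t=q[q[:,2]>np.percentile(q[:,2],98)-.006]
    r=cv2.minAreaRect(t[:,:2].astype(np.float32)); print(cv2.boxPoints(r))
    m=(h[:,2]<100)&(Q[:,2]>.004)&(Q[:,2]<.02); print("wtray",m.sum(),cv2.boxPoints(cv2.minAreaRect(Q[m][:,:2].astype(np.float32))))
    Q,h=sub("rest"); m=(Q[:,2]>.006)&(Q[:,2]<.017)&(h[:,2]<110); print("rest base",m.sum(),cv2.boxPoints(cv2.minAreaRect(Q[m][:,:2].astype(np.float32))))
    t=Q[(Q[:,2]>.115)&(h[:,2]<110)]; print("rest top",len(t),cv2.boxPoints(cv2.minAreaRect(t[:,:2].astype(np.float32))),t[:,2].max())
E
```

```text
scene
flask 169 max z 0.26650627791467774 mid [ 0.4939 -0.1079  0.252 ] ext [0.0633 0.0629 0.0159]
bottle 65 max z 0.2511348295823018 mid [0.4709 0.0842 0.2365] ext [0.0237 0.0255 0.017 ]
caddy 122 max z 0.21220040884630587 mid [ 0.5248 -0.0212  0.1357] ext [0.1303 0.1583 0.0125]
mug 147 max z 0.09340093232663738 mid [0.7495 0.2332 0.0887] ext [0.0742 0.0775 0.0094]
tray dark 2927 [0.4707 0.39   0.0033] ((0.4736080467700958, 0.34201937913894653), 0.17279116809368134)
board n 469 [ 0.5765 -0.0086  0.1639] zmax 0.1700123880516294
[[ 0.4712 -0.1318]
 [ 0.5741 -0.1691]
 [ 0.6626  0.0748]
 [ 0.5597  0.1121]]
wtray 3397 [[ 0.2011  0.1469]
 [ 0.4586 -0.2757]
 [ 0.763  -0.0902]
 [ 0.5055  0.3324]]
rest base 1743 [[ 0.4157 -0.4928]
 [ 0.5375 -0.5005]
 [ 0.5501 -0.3018]
 [ 0.4284 -0.294 ]]
rest top 435 [[ 0.501  -0.4889]
 [ 0.5123 -0.4898]
 [ 0.5262 -0.3108]
 [ 0.5149 -0.3099]] 0.13225380737921666
side
flask 118 max z 0.2677818009024906 mid [ 0.5084 -0.107   0.2521] ext [0.0332 0.0633 0.0157]
bottle 59 max z 0.25138912002989355 mid [0.4701 0.0835 0.2367] ext [0.0223 0.0233 0.0162]
caddy 62 max z 0.16938158278373583 mid [ 0.4929 -0.0082  0.1354] ext [0.0373 0.0535 0.0123]
mug 207 max z 0.09333998754186978 mid [0.7477 0.2347 0.0887] ext [0.0748 0.0764 0.0093]
tray dark 5131 [0.47   0.3889 0.0053] ((0.4669363498687744, 0.3916449248790741), 0.1251656711101532)
board n 748 [ 0.5584 -0.001   0.164 ] zmax 0.1710560754069892
[[ 0.4395  0.1068]
 [ 0.4738 -0.1413]
 [ 0.6011 -0.1237]
 [ 0.5669  0.1244]]
wtray 4706 [[ 0.2527  0.2716]
 [ 0.3222 -0.2163]
 [ 0.6536 -0.1691]
 [ 0.5842  0.3188]]
rest base 1880 [[ 0.4174 -0.4933]
 [ 0.5369 -0.5001]
 [ 0.5482 -0.3015]
 [ 0.4287 -0.2947]]
rest top 394 [[ 0.5043 -0.4865]
 [ 0.5141 -0.4869]
 [ 0.5218 -0.3101]
 [ 0.512  -0.3096]] 0.13330605541952778
```

```bash
cat > plan.py <<'E'
import sys
from h import *
from rig import observe
from scipy.spatial.transform import Rotation as R
def pose(ang,tilt):  # tool x at angle ang (deg) about z, fingers down; tilt: rad about tool x
    a=np.radians(ang); x=np.array([np.cos(a),np.sin(a),0]); z=np.array([0,0,-1.]); 
    return np.c_[x,np.cross(z,x),z]@R.from_rotvec([tilt,0,0]).as_matrix()
def plan(p,ang=None,tilt=0):
    s=observe(); M=s["tcp_rot"]; t=M.T@(np.array(p)-s["position"])*1000
    w=R.from_matrix(M.T@pose(ang,tilt)).as_rotvec() if ang is not None else np.zeros(3)
    print("turn",w.round(4),"shift",t.round(1),"rows>=",np.ceil(max(np.linalg.norm(t)/41.7,np.degrees(np.linalg.norm(w))/7.16)))
if __name__=="__main__":
    a=[float(v) for v in sys.argv[1:]]; plan(a[:3],*(a[3:]))
E
python3 - <<'E'
from h import *
np.set_printoptions(precision=4,suppress=True)
from plan import plan
for n in ("scene","side"):
    p,d,P,H=cloud(n+"0.npz"); X,Y,Z=P[...,0],P[...,1],P[...,2]
    for k,(cx,cy,z,r) in dict(flask=(.494,-.107,.264,.045),caddy=(.482,-.012,.149,.045),bottle=(.47,.084,.249,.025),mug=(.749,.234,.09,.06)).items():
        m=(abs(Z-z)<.005)&(np.hypot(X-cx,Y-cy)<r); q=P[m][:,:2].astype(np.float32); print(n,k,m.sum(),cv2.minEnclosingCircle(q),q.mean(0))
    m=(abs(Z-.171)<.006)&(X>.5)&(X<.68)&(abs(Y)<.18)&(H[...,1]>80); q=P[m][:,:2].astype(np.float32); print("board top",m.sum(),cv2.boxPoints(cv2.minAreaRect(q)))
    m=(Z>.003)&(Z<.02)&(np.hypot(X-.467,Y-.39)<.16)&(np.hypot(X-.467,Y-.39)>.11); q=P[m][:,:2]; print("rim",m.sum(),cv2.minEnclosingCircle(q.astype(np.float32)))
plan([.47,.084,.33],97)
E
```

```text
scene flask 465 ((0.4930339753627777, -0.10556633025407791), 0.03477517142891884) [ 0.4937 -0.1076]
scene caddy 348 ((0.48078030347824097, -0.004238184541463852), 0.03416765108704567) [ 0.4817 -0.0037]
scene bottle 82 ((0.4685724973678589, 0.08557151257991791), 0.018197622150182724) [0.4691 0.0859]
scene mug 129 ((0.7490610480308533, 0.2335038185119629), 0.03937523439526558) [0.7515 0.2329]
board top 247 [[ 0.5571  0.1118]
 [ 0.586  -0.1079]
 [ 0.5985 -0.1063]
 [ 0.5696  0.1134]]
rim 906 ((0.4684118330478668, 0.3888627886772156), 0.1581021398305893)
side flask 812 ((0.492041677236557, -0.10590102523565292), 0.033146072179079056) [ 0.4933 -0.1065]
side caddy 575 ((0.4792931079864502, -0.0037089050747454166), 0.033084139227867126) [ 0.4805 -0.0037]
side bottle 150 ((0.4668385684490204, 0.08737470209598541), 0.015384347178041935) [0.4675 0.0864]
side mug 195 ((0.7477920055389404, 0.2345302253961563), 0.03845767676830292) [0.7479 0.2343]
board top 518 [[ 0.5561  0.1107]
 [ 0.5844 -0.1063]
 [ 0.5972 -0.1047]
 [ 0.5688  0.1124]]
rim 1964 ((0.467042475938797, 0.39016273617744446), 0.15973684191703796)
turn [-0.0011  0.0004  1.2128] shift [-437.4 -408.4  -99. ] rows>= 15.0
```

The manual's scale: shifts go in shares of 500 mm and turns go in shares of pi/2 rad. Converting my numbers, -110 mm is -0.22, -60 mm is -0.12, 1.21 rad is 0.7703.

Request:
{"op": "send_rows", "data": {"motion": [0, 0, 0.382, 0, 0, -0.12, 1, 0, 0, 0.7703, 0, 0, -0.22, 1, 0, 0, 0.7703, 0, 0, -0.22, 1, 0, 0, 0.7703, 0, 0, -0.22, 1, 0, 0, 0.7703, 0, 0, -0.22, 1, 0, 0, 0.7703, 0, 0, -0.22, 1, 0, 0, 0.7703, 0, 0, -0.22, 1, 0, 0, 0.7703, 0, 0, -0.22, 1, 0, 0, 0.7703, 0, 0, -0.22, 1, 0, 0, 0.7703, 0, 0, -0.22, 1]}}

```text
t: 0.93
position: [0.1401, 0.5833, 0.3409]
tcp_rot: [[-0.118, 0.993, -0.0], [0.993, 0.118, -0.001], [-0.001, -0.0, -1.0]]
contact_force: [-0.4, 0.2, -0.6]
opening: 0.0857
gripper_force: 0.0
```

```bash
python3 plan.py .467 .087 .30 97.5
```

```text
turn [-0.0004  0.0006 -0.0126] shift [-531.4  266.1   41.1] rows>= 15.0
```

To row units: -350 mm is -0.7, -324 mm is -0.648, -0.012 rad is -0.0076.

Request:
{"op": "send_rows", "data": {"motion": [0, 0, 0, -0.072, 0.036, 0, 1, 0, 0, 0, -0.144, 0.072, 0, 1, 0, 0, 0, -0.216, 0.108, 0, 1, 0, 0, 0, -0.288, 0.144, 0, 1, 0, 0, 0, -0.36, 0.18, 0, 1, 0, 0, 0, -0.432, 0.216, 0, 1, 0, 0, 0, -0.504, 0.252, 0, 1, 0, 0, 0, -0.576, 0.288, 0, 1, 0, 0, 0, -0.648, 0.324, 0, 1, 0, 0, -0.0076, -0.7, 0.35, 0, 1]}}

```text
t: 1.77
position: [0.3585, 0.2555, 0.341]
tcp_rot: [[-0.135, 0.991, 0.0], [0.991, 0.135, -0.0], [-0.0, 0.0, -1.0]]
contact_force: [1.1, 0.5, -0.2]
opening: 0.0853
gripper_force: 0.0
```

```bash
python3 plan.py .467 .087 .212 97.5
```

```text
turn [0.     0.0004 0.0048] shift [-181.5   84.7  129.1] rows>= 6.0
```

To row units: -181 mm is -0.362, -144 mm is -0.288, 0.005 rad is 0.0032.

Request:
{"op": "send_rows", "data": {"motion": [0, 0, 0.0032, -0.072, 0.034, 0, 1, 0, 0, 0.0032, -0.144, 0.068, 0, 1, 0, 0, 0.0032, -0.216, 0.102, 0.04, 1, 0, 0, 0.0032, -0.288, 0.136, 0.08, 1, 0, 0, 0.0032, -0.362, 0.17, 0.12, 1, 0, 0, 0.0032, -0.362, 0.17, 0.12, 1, 0, 0, 0.0032, -0.362, 0.17, 0.12, 1]}}

```text
t: 2.35
position: [0.4664, 0.0882, 0.2789]
tcp_rot: [[-0.128, 0.992, -0.004], [0.992, 0.128, 0.0], [0.001, -0.004, -1.0]]
contact_force: [-0.6, 0.7, -0.6]
opening: 0.0853
gripper_force: 0.0
```

```bash
python3 plan.py .467 .087 .212 97.5; python3 - <<'E'
from rig import optics
import cv2
p,d=optics.snapshot("wrist"); cv2.imwrite("pics/w1.png",p[...,::-1])
E
```

```text
turn [-0.0038 -0.0007 -0.0026] shift [-1.4  0.7 66.9] rows>= 2.0
```

View pics/w1.png

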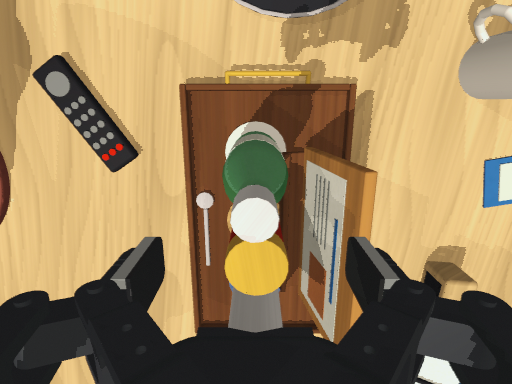

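The wrist view shows the bottle cap at (254,219), centred between the fingers (around column 256). I'll descend and grip it.

To row units: 66 mm is 0.132, 44 mm is 0.088.

Request:
{"op": "send_rows", "data": {"motion": [0, 0, 0, -0.002, 0.002, 0.044, 1, 0, 0, 0, -0.002, 0.002, 0.088, 1, 0, 0, 0, -0.002, 0.002, 0.132, 1, 0, 0, 0, -0.002, 0.002, 0.132, 0.2, 0, 0, 0, -0.002, 0.002, 0.132, 0, 0, 0, 0, -0.002, 0.002, 0.132, 0, 0, 0, 0, -0.002, 0.002, 0.132, 0, 0, 0, 0, -0.002, 0.002, 0.132, 0, 0, 0, 0, -0.002, 0.002, 0.132, 0, 0, 0, 0, -0.002, 0.002, 0.132, 0], "grip_force": 60}}

```text
t: 3.23
position: [0.468, 0.0894, 0.2173]
tcp_rot: [[-0.132, 0.991, 0.002], [0.991, 0.132, -0.0], [-0.0, 0.002, -1.0]]
contact_force: [-2.4, -0.4, 7.2]
opening: 0.0284
gripper_force: 58.7
```

To row units: 230 mm is 0.46, 195 mm is 0.39.

Request:
{"op": "send_rows", "data": {"motion": [0, 0, 0, 0, 0, -0.03, 0, 0, 0, 0, 0, 0, -0.07, 0, 0, 0, 0, 0.01, 0, -0.1, 0, 0, 0, 0, 0.05, 0.004, -0.1, 0, 0, 0, 0, 0.11, 0.01, -0.1, 0, 0, 0, 0, 0.18, 0.018, -0.1, 0, 0, 0, 0, 0.25, 0.026, -0.1, 0, 0, 0, 0, 0.32, 0.032, -0.1, 0, 0, 0, 0, 0.39, 0.04, -0.1, 0, 0, 0, 0, 0.46, 0.048, -0.1, 0]}}

```text
t: 4.07
position: [0.4605, 0.3224, 0.2654]
tcp_rot: [[-0.132, 0.991, -0.0], [0.991, 0.132, -0.0], [0.0, -0.0, -1.0]]
contact_force: [0.9, -0.1, -4.9]
opening: 0.0287
gripper_force: 60.5
```

```bash
python3 plan.py .457 .469 .2605 97.5
```

```text
turn [-0.0002 -0.      0.0011] shift [145.8  15.8   4.9] rows>= 4.0
```

To row units: 144 mm is 0.288, 130 mm is 0.26.

Request:
{"op": "send_rows", "data": {"motion": [0, 0, 0, 0.07, 0.008, 0, 0, 0, 0, 0, 0.14, 0.016, 0, 0, 0, 0, 0, 0.21, 0.024, 0, 0, 0, 0, 0, 0.26, 0.028, 0, 0, 0, 0, 0, 0.288, 0.032, 0.01, 0, 0, 0, 0, 0.288, 0.032, 0.04, 0, 0, 0, 0, 0.288, 0.032, 0.07, 0, 0, 0, 0, 0.288, 0.032, 0.1, 0, 0, 0, 0, 0.288, 0.032, 0.104, 0, 0, 0, 0, 0.288, 0.032, 0.106, 0]}}

```text
t: 4.9
position: [0.4573, 0.465, 0.2112]
tcp_rot: [[-0.132, 0.991, -0.002], [0.991, 0.132, -0.001], [-0.001, -0.002, -1.0]]
contact_force: [0.9, 0.4, -5.3]
opening: 0.0287
gripper_force: 60.4
```

```bash
python3 plan.py .457 .469 .2083 97.5
```

```text
turn [-0.0024  0.0011  0.0011] shift [4.  0.2 2.9] rows>= 1.0
```

To row units: 4 mm is 0.008, 3 mm is 0.006.

Request:
{"op": "send_rows", "data": {"motion": [0, 0, 0, 0.008, 0, 0.002, 0, 0, 0, 0, 0.008, 0, 0.004, 0, 0, 0, 0, 0.008, 0, 0.006, 0, 0, 0, 0, 0.008, 0, 0.008, 0]}}

```text
t: 5.23
position: [0.4577, 0.4696, 0.2091]
tcp_rot: [[-0.132, 0.991, 0.001], [0.991, 0.132, 0.001], [0.001, 0.001, -1.0]]
contact_force: [0.4, 0.7, -5.4]
opening: 0.0282
gripper_force: 60.4
```

To row units: 3 mm is 0.006, 2 mm is 0.004.

Request:
{"op": "send_rows", "data": {"motion": [0, 0, 0, 0, 0, 0.002, 0, 0, 0, 0, 0, 0, 0.004, 0, 0, 0, 0, 0, 0, 0.006, 0, 0, 0, 0, 0, 0, 0.006, 0]}}

```text
t: 5.57
position: [0.4579, 0.47, 0.2084]
tcp_rot: [[-0.132, 0.991, 0.003], [0.991, 0.132, 0.003], [0.002, 0.003, -1.0]]
contact_force: [-3.1, -1.1, 10.1]
opening: 0.0285
gripper_force: 62.3
```

To row units: -140 mm is -0.28, -105 mm is -0.21.

Request:
{"op": "send_rows", "data": {"motion": [0, 0, 0, 0, 0, 0, 0.3, 0, 0, 0, 0, 0, 0, 0.8, 0, 0, 0, 0, 0, -0.01, 1, 0, 0, 0, 0, 0, -0.04, 1, 0, 0, 0, 0, 0, -0.09, 1, 0, 0, 0, 0, 0, -0.14, 1, 0, 0, 0, -0.07, -0.006, -0.15, 1, 0, 0, 0, -0.14, -0.012, -0.15, 1, 0, 0, 0, -0.21, -0.018, -0.15, 1, 0, 0, 0, -0.28, -0.024, -0.15, 1]}}

```text
t: 6.4
position: [0.464, 0.3278, 0.281]
tcp_rot: [[-0.132, 0.991, 0.001], [0.991, 0.132, 0.0], [0.0, 0.001, -1.0]]
contact_force: [0.6, -0.4, 0.6]
opening: 0.0857
gripper_force: 0.0
```

Request:
{"op": "send_rows", "data": {"motion": [0, 0, 0, -0.07, -0.006, 0, 1, 0, 0, 0, -0.14, -0.012, 0, 1, 0, 0, 0, -0.21, -0.018, 0, 1, 0, 0, 0, -0.28, -0.024, 0, 1, 0, 0, 0, -0.35, -0.03, 0, 1, 0, 0, 0, -0.42, -0.036, 0, 1, 0, 0, 0, -0.49, -0.042, 0, 1, 0, 0, 0, -0.56, -0.048, 0, 1, 0, 0, 0, -0.63, -0.054, 0, 1, 0, 0, 0, -0.666, -0.058, 0, 1]}}

```text
t: 7.23
position: [0.4791, -0.0082, 0.2809]
tcp_rot: [[-0.129, 0.992, 0.001], [0.992, 0.129, -0.001], [-0.001, 0.001, -1.0]]
contact_force: [0.8, -0.1, 0.5]
opening: 0.0856
gripper_force: 0.0
```

```bash
python3 - <<'E'
from h import *
from plan import plan
from rig import optics
for n in ("side","scene"):
    p,d=optics.snapshot(n); c=optics.camera_params(n); np.savez(n+"1.npz",p=p,d=d,K=c["camera_matrix"],T=c["pose"])
    p,d,P,H=cloud(n+"1.npz"); X,Y,Z=P[...,0],P[...,1],P[...,2]
    for nm,cx,cy,z,r in (("bottle",.457,.469,.24,.03),("caddy",.48,-.004,.149,.045)):
        m=(abs(Z-z)<.005)&(np.hypot(X-cx,Y-cy)<r); q=P[m][:,:2].astype(np.float32)
        if m.sum()>5: print(nm,m.sum(),cv2.minEnclosingCircle(q),P[m][:,2].max())
    m=(abs(Z-.012)<.006)&(np.hypot(X-.467,Y-.087)<.06)&(H[...,1]<60)&(H[...,2]>110); q=P[m][:,:2].astype(np.float32); print("white",m.sum(),cv2.minEnclosingCircle(q) if m.sum()>5 else 0)
plan([.48,-.004,.102],97.5)
E
```

```text
bottle 127 ((0.456905335187912, 0.4668295085430145), 0.015581363812088966) 0.2436585786813924
caddy 572 ((0.4793420433998108, -0.0033749474678188562), 0.03273414820432663) 0.15377708847392402
white 539 ((0.46488162875175476, 0.09178150445222855), 0.04166799038648605)
bottle 53 ((0.458622008562088, 0.46585509181022644), 0.017494317144155502) 0.24309402608079855
caddy 353 ((0.4797722101211548, -0.002902553416788578), 0.03445812687277794) 0.15287652482461678
white 219 ((0.460707426071167, 0.09489797055721283), 0.042202237993478775)
turn [ 0.0007  0.0009 -0.003 ] shift [  3.7   1.2 178.7] rows>= 5.0
```

To row units: 178 mm is 0.356, 174 mm is 0.348.

Request:
{"op": "send_rows", "data": {"motion": [0, 0, 0, 0.008, 0.002, 0.07, 1, 0, 0, 0, 0.008, 0.002, 0.14, 1, 0, 0, 0, 0.008, 0.002, 0.21, 1, 0, 0, 0, 0.008, 0.002, 0.27, 1, 0, 0, 0, 0.008, 0.002, 0.32, 1, 0, 0, 0, 0.008, 0.002, 0.348, 1, 0, 0, 0, 0.008, 0.002, 0.356, 1, 0, 0, 0, 0.008, 0.002, 0.356, 1]}}

```text
t: 8.0
position: [0.4789, -0.0001, 0.1018]
tcp_rot: [[-0.132, 0.991, -0.001], [0.991, 0.132, 0.001], [0.001, -0.001, -1.0]]
contact_force: [0.7, -0.8, 0.7]
opening: 0.0851
gripper_force: 0.0
```

Request:
{"op": "send_rows", "data": {"motion": [0, 0, 0, 0, 0, 0, 0.7, 0, 0, 0, 0, 0, 0, 0.4, 0, 0, 0, 0, 0, 0, 0, 0, 0, 0, 0, 0, 0, 0, 0, 0, 0, 0, 0, 0, 0], "grip_force": 50}}

```text
t: 8.42
position: [0.4804, -0.001, 0.1043]
tcp_rot: [[-0.132, 0.991, 0.002], [0.991, 0.132, -0.001], [-0.001, 0.002, -1.0]]
contact_force: [-2.8, 1.2, 6.8]
opening: 0.064
gripper_force: 54.4
```

To row units: 230 mm is 0.46, 195 mm is 0.39.

Request:
{"op": "send_rows", "data": {"motion": [0, 0, 0, 0, 0, -0.03, 0, 0, 0, 0, 0, 0, -0.07, 0, 0, 0, 0, 0.01, 0, -0.09, 0, 0, 0, 0, 0.05, 0.004, -0.09, 0, 0, 0, 0, 0.11, 0.01, -0.09, 0, 0, 0, 0, 0.18, 0.018, -0.09, 0, 0, 0, 0, 0.25, 0.024, -0.09, 0, 0, 0, 0, 0.32, 0.032, -0.09, 0, 0, 0, 0, 0.39, 0.038, -0.09, 0, 0, 0, 0, 0.46, 0.046, -0.09, 0]}}

```text
t: 9.25
position: [0.4717, 0.2325, 0.1478]
tcp_rot: [[-0.132, 0.991, 0.001], [0.991, 0.132, 0.0], [0.0, 0.001, -1.0]]
contact_force: [1.2, -0.4, -2.7]
opening: 0.064
gripper_force: 56.2
```

```bash
python3 plan.py .467 .390 .0953 97.5
```

```text
turn [ 0.001  -0.0003  0.0012] shift [156.8  16.1  52.6] rows>= 4.0
```

To row units: 156 mm is 0.312, 145 mm is 0.29.

Request:
{"op": "send_rows", "data": {"motion": [0, 0, 0, 0.06, 0.006, 0, 0, 0, 0, 0, 0.12, 0.012, 0, 0, 0, 0, 0, 0.18, 0.018, 0, 0, 0, 0, 0, 0.24, 0.024, 0, 0, 0, 0, 0, 0.29, 0.03, 0, 0, 0, 0, 0, 0.312, 0.032, 0.01, 0, 0, 0, 0, 0.312, 0.032, 0.04, 0, 0, 0, 0, 0.312, 0.032, 0.07, 0, 0, 0, 0, 0.312, 0.032, 0.092, 0, 0, 0, 0, 0.312, 0.032, 0.098, 0]}}

```text
t: 10.08
position: [0.4661, 0.3863, 0.0959]
tcp_rot: [[-0.131, 0.991, -0.003], [0.991, 0.131, -0.001], [-0.001, -0.003, -1.0]]
contact_force: [-0.7, -0.7, -3.5]
opening: 0.0641
gripper_force: 56.3
```

To row units: 4 mm is 0.008, 3 mm is 0.006.

Request:
{"op": "send_rows", "data": {"motion": [0, 0, 0, 0, 0, 0.002, 0, 0, 0, 0, 0, 0, 0.004, 0, 0, 0, 0, 0, 0, 0.006, 0, 0, 0, 0, 0, 0, 0.008, 0, 0, 0, 0, 0, 0, 0.008, 0]}}

```text
t: 10.5
position: [0.4679, 0.3872, 0.0954]
tcp_rot: [[-0.131, 0.991, 0.002], [0.991, 0.131, 0.001], [0.001, 0.002, -1.0]]
contact_force: [-0.0, -0.5, 1.7]
opening: 0.0643
gripper_force: 56.4
```

To row units: -205 mm is -0.41, -190 mm is -0.38.

Request:
{"op": "send_rows", "data": {"motion": [0, 0, 0, 0, 0, 0, 0.5, 0, 0, 0, 0, 0, 0, 1, 0, 0, 0, 0, 0, 0, 1, 0, 0, 0, 0, 0, -0.04, 1, 0, 0, 0, 0, 0, -0.11, 1, 0, 0, 0, 0, 0, -0.18, 1, 0, 0, 0, 0, 0, -0.25, 1, 0, 0, 0, -0.04, 0, -0.32, 1, 0, 0, 0, -0.1, -0.006, -0.38, 1, 0, 0, 0, -0.16, -0.012, -0.41, 1]}}

```text
t: 11.33
position: [0.4725, 0.3068, 0.3035]
tcp_rot: [[-0.133, 0.991, 0.004], [0.991, 0.133, 0.002], [0.001, 0.005, -1.0]]
contact_force: [1.5, -0.2, 0.0]
opening: 0.0853
gripper_force: 0.0
```

```bash
python3 plan.py .4925 -.106 .30 97.5
```

```text
turn [ 0.0046 -0.0011  0.0028] shift [-411.8  -35.2    2.9] rows>= 10.0
```

To row units: -390 mm is -0.78, -355 mm is -0.71.

Request:
{"op": "send_rows", "data": {"motion": [0, 0, 0, -0.07, -0.006, 0, 1, 0, 0, 0, -0.15, -0.012, 0, 1, 0, 0, 0, -0.23, -0.018, 0, 1, 0, 0, 0, -0.31, -0.026, 0, 1, 0, 0, 0, -0.39, -0.032, 0, 1, 0, 0, 0, -0.47, -0.04, 0, 1, 0, 0, 0, -0.55, -0.046, 0, 1, 0, 0, 0, -0.63, -0.054, 0, 1, 0, 0, 0, -0.71, -0.06, 0, 1, 0, 0, 0, -0.78, -0.066, 0, 1]}}

```text
t: 12.17
position: [0.4903, -0.0865, 0.2995]
tcp_rot: [[-0.131, 0.991, 0.001], [0.991, 0.131, -0.0], [-0.001, 0.001, -1.0]]
contact_force: [0.7, 0.2, -0.8]
opening: 0.085
gripper_force: 0.0
```

To row units: -20 mm is -0.04, -2 mm is -0.004.

Request:
{"op": "send_rows", "data": {"motion": [0, 0, 0, -0.04, -0.004, 0, 1, 0, 0, 0, -0.04, -0.004, 0, 1, 0, 0, 0, -0.04, -0.004, 0, 1]}}

```text
t: 12.42
position: [0.491, -0.105, 0.2991]
tcp_rot: [[-0.129, 0.992, -0.0], [0.992, 0.129, 0.0], [0.0, -0.0, -1.0]]
contact_force: [0.0, 0.1, -0.5]
opening: 0.0852
gripper_force: 0.0
```

```bash
python3 plan.py .4925 -.106 .215 97.5; python3 - <<'E'
from rig import optics
import cv2
p,d=optics.snapshot("wrist"); cv2.imwrite("pics/w2.png",p[...,::-1])
E
```

```text
turn [-0.0002 -0.0005 -0.0012] shift [-1.2  1.4 84.1] rows>= 3.0
```

View pics/w2.png

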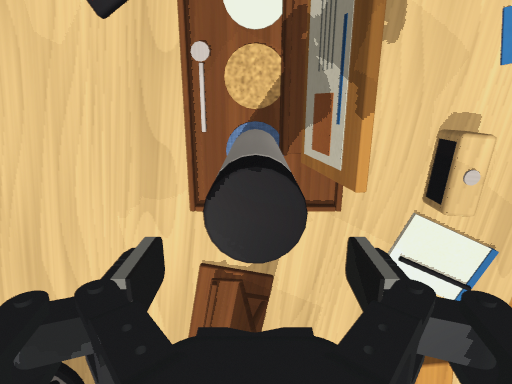

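The wrist view shows the black flask lid centred at (256,210) between the fingers. The cork coaster at (256,75) and the white one above it are empty. I'll descend and grip the lid.

To row units: 84 mm is 0.168, 82 mm is 0.164.

Request:
{"op": "send_rows", "data": {"motion": [0, 0, 0, -0.002, 0.002, 0.05, 1, 0, 0, 0, -0.002, 0.002, 0.1, 1, 0, 0, 0, -0.002, 0.002, 0.14, 1, 0, 0, 0, -0.002, 0.002, 0.164, 1, 0, 0, 0, -0.002, 0.002, 0.168, 1, 0, 0, 0, -0.002, 0.002, 0.168, 0.7, 0, 0, 0, -0.002, 0.002, 0.168, 0.4, 0, 0, 0, -0.002, 0.002, 0.168, 0, 0, 0, 0, -0.002, 0.002, 0.168, 0, 0, 0, 0, -0.002, 0.002, 0.168, 0], "grip_force": 60}}

```text
t: 13.3
position: [0.4926, -0.1052, 0.2169]
tcp_rot: [[-0.132, 0.991, 0.001], [0.991, 0.132, -0.001], [-0.001, 0.001, -1.0]]
contact_force: [-2.9, 0.7, 5.9]
opening: 0.0644
gripper_force: 67.7
```

To row units: 230 mm is 0.46, 195 mm is 0.39.

Request:
{"op": "send_rows", "data": {"motion": [0, 0, 0, 0, 0, -0.03, 0, 0, 0, 0, 0, 0, -0.07, 0, 0, 0, 0, 0.01, 0, -0.09, 0, 0, 0, 0, 0.05, 0.004, -0.09, 0, 0, 0, 0, 0.11, 0.01, -0.09, 0, 0, 0, 0, 0.18, 0.018, -0.09, 0, 0, 0, 0, 0.25, 0.024, -0.09, 0, 0, 0, 0, 0.32, 0.032, -0.09, 0, 0, 0, 0, 0.39, 0.038, -0.09, 0, 0, 0, 0, 0.46, 0.044, -0.09, 0]}}

```text
t: 14.13
position: [0.4835, 0.1279, 0.2605]
tcp_rot: [[-0.131, 0.991, 0.001], [0.991, 0.131, 0.0], [0.0, 0.001, -1.0]]
contact_force: [0.9, -0.3, -3.3]
opening: 0.0645
gripper_force: 68.1
```

```bash
python3 plan.py .4775 .308 .2079 97.5
```

```text
turn [ 0.0008 -0.0002  0.0009] shift [179.3  17.7  52.6] rows>= 5.0
```

To row units: 178 mm is 0.356, 168 mm is 0.336.

Request:
{"op": "send_rows", "data": {"motion": [0, 0, 0, 0.06, 0.006, 0, 0, 0, 0, 0, 0.12, 0.012, 0, 0, 0, 0, 0, 0.18, 0.018, 0, 0, 0, 0, 0, 0.24, 0.024, 0, 0, 0, 0, 0, 0.296, 0.03, 0, 0, 0, 0, 0, 0.336, 0.034, 0, 0, 0, 0, 0, 0.356, 0.036, 0.02, 0, 0, 0, 0, 0.356, 0.036, 0.05, 0, 0, 0, 0, 0.356, 0.036, 0.08, 0, 0, 0, 0, 0.356, 0.036, 0.096, 0]}}

```text
t: 14.97
position: [0.4774, 0.3045, 0.2098]
tcp_rot: [[-0.132, 0.991, -0.002], [0.991, 0.132, -0.001], [-0.001, -0.002, -1.0]]
contact_force: [0.9, -0.7, -3.8]
opening: 0.0643
gripper_force: 67.9
```

To row units: 4 mm is 0.008, 3 mm is 0.006.

Request:
{"op": "send_rows", "data": {"motion": [0, 0, 0, 0, 0, 0.002, 0, 0, 0, 0, 0, 0, 0.004, 0, 0, 0, 0, 0, 0, 0.006, 0, 0, 0, 0, 0, 0, 0.008, 0, 0, 0, 0, 0, 0, 0.008, 0]}}

```text
t: 15.38
position: [0.4786, 0.3047, 0.2089]
tcp_rot: [[-0.131, 0.991, 0.001], [0.991, 0.131, 0.0], [0.0, 0.001, -1.0]]
contact_force: [-0.4, 0.7, -3.7]
opening: 0.0645
gripper_force: 67.9
```

To row units: 3 mm is 0.006, 2 mm is 0.004.

Request:
{"op": "send_rows", "data": {"motion": [0, 0, 0, 0.006, 0, 0, 0, 0, 0, 0, 0.006, 0, 0.002, 0, 0, 0, 0, 0.006, 0, 0.004, 0, 0, 0, 0, 0.006, 0, 0.006, 0, 0, 0, 0, 0.006, 0, 0.006, 0]}}

```text
t: 15.8
position: [0.478, 0.3082, 0.2078]
tcp_rot: [[-0.132, 0.991, 0.002], [0.991, 0.132, 0.001], [0.001, 0.002, -1.0]]
contact_force: [-4.7, -0.3, 11.7]
opening: 0.0648
gripper_force: 69.9
```

To row units: -130 mm is -0.26, -110 mm is -0.22.

Request:
{"op": "send_rows", "data": {"motion": [0, 0, 0, 0, 0, 0, 0.5, 0, 0, 0, 0, 0, 0, 1, 0, 0, 0, 0, 0, 0, 1, 0, 0, 0, 0, 0, -0.04, 1, 0, 0, 0, 0, 0, -0.1, 1, 0, 0, 0, 0, 0, -0.16, 1, 0, 0, 0, -0.04, 0, -0.22, 1, 0, 0, 0, -0.1, 0, -0.26, 1, 0, 0, 0, -0.16, 0, -0.26, 1, 0, 0, 0, -0.16, 0, -0.26, 1]}}

```text
t: 16.63
position: [0.4899, 0.2249, 0.3372]
tcp_rot: [[-0.129, 0.992, 0.004], [0.992, 0.129, -0.001], [-0.001, 0.003, -1.0]]
contact_force: [0.2, 0.7, -1.3]
opening: 0.0856
gripper_force: 0.0
```

```bash
cat > meas.py <<'E'
from h import *
from plan import plan
from rig import optics
import sys
np.set_printoptions(precision=4,suppress=True)
def snap(tag,out=()):
    for n in ("side","scene"):
        p,d=optics.snapshot(n); c=optics.camera_params(n); np.savez(f"{n}{tag}.npz",p=p,d=d,K=c["camera_matrix"],T=c["pose"])
        if n in out: cv2.imwrite(f"pics/{n}{tag}.png",p[...,::-1])
def tops(tag,L):
    for n in ("side","scene"):
        p,d,P,H=cloud(f"{n}{tag}.npz"); X,Y,Z=P[...,0],P[...,1],P[...,2]
        for nm,cx,cy,z,r in L:
            m=(abs(Z-z)<.005)&(np.hypot(X-cx,Y-cy)<r); q=P[m][:,:2].astype(np.float32)
            if m.sum()>5: c=cv2.minEnclosingCircle(q); print(n,nm,m.sum(),np.round(c[0],4),round(c[1],4),P[m][:,2].mean().round(4))
E
python3 - <<'E'
from meas import *
snap("2",("scene",))
tops("2",[("bottle",.457,.469,.24,.03),("caddy",.467,.385,.14,.045),("flask",.478,.308,.255,.045)])
for n in ("side","scene"):
    p,d,P,H=cloud(n+"2.npz"); X,Y,Z=P[...,0],P[...,1],P[...,2]; h,s,v=H[...,0],H[...,1],H[...,2]
    g=abs(Z-.014)<.007
    for nm,cx,cy,m in (("white",.465,.092,(s<60)&(v>110)),("cork",.48,-.004,(h<25)&(s<140)&(v>100)),("blue",.4925,-.106,(h>95)&(h<130)&(s>80))):
        m=m&g&(np.hypot(X-cx,Y-cy)<.065); m=cv2.morphologyEx(m.astype(np.uint8),cv2.MORPH_OPEN,np.ones((3,3)))>0
        q=P[m][:,:2].astype(np.float32)
        if len(q)>5: c=cv2.minEnclosingCircle(q); print(n,nm,len(q),np.round(c[0],4),round(c[1],4))
    m=(abs(Z-.171)<.006)&(X>.5)&(X<.68)&(abs(Y)<.18)&(s>80); q=P[m][:,:2].astype(np.float32); print("board top",m.sum(),cv2.boxPoints(cv2.minAreaRect(q)),P[m][:,2].max())
E
```

```text
side bottle 126 [0.4566 0.467 ] 0.0166 0.2399
side caddy 255 [0.4701 0.3874] 0.0335 0.1401
side flask 402 [0.4779 0.3056] 0.0335 0.2549
scene bottle 53 [0.4584 0.4666] 0.0191 0.2383
scene caddy 114 [0.4714 0.3857] 0.0343 0.1385
scene flask 270 [0.4777 0.3047] 0.0347 0.2533
side white 574 [0.4655 0.0905] 0.0405
side cork 29 [0.4706 0.055 ] 0.0136
side blue 641 [ 0.4914 -0.104 ] 0.04
board top 522 [[ 0.5565  0.1107]
 [ 0.5847 -0.1069]
 [ 0.5972 -0.1053]
 [ 0.569   0.1123]] 0.17232185487831808
scene white 284 [0.4632 0.0917] 0.0448
scene blue 509 [ 0.4929 -0.1023] 0.0417
board top 263 [[ 0.5577  0.1118]
 [ 0.586  -0.1087]
 [ 0.5992 -0.107 ]
 [ 0.5709  0.1135]] 0.17196155529837287
```

View pics/scene2.png

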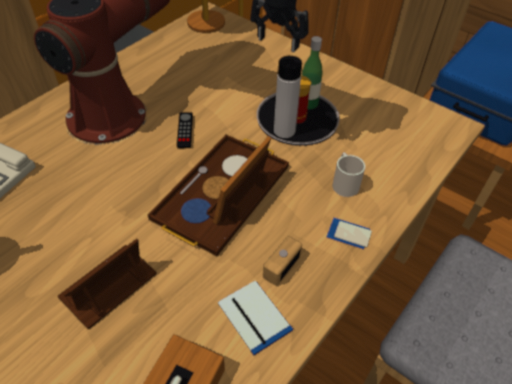

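```bash
python3 plan.py .591 .0044 .237 97.5 0.2
```

```text
turn [ 0.2007 -0.0003 -0.0009] shift [-234.6   72.3   98.5] rows>= 7.0
```

To row units: -234 mm is -0.468, -210 mm is -0.42, 0.2 rad is 0.1273.

Request:
{"op": "send_rows", "data": {"motion": [0.0318, 0, 0, -0.07, 0.02, 0, 1, 0.0637, 0, 0, -0.14, 0.04, 0, 1, 0.0955, 0, 0, -0.21, 0.064, 0.02, 1, 0.1273, 0, 0, -0.28, 0.086, 0.06, 1, 0.1273, 0, 0, -0.35, 0.108, 0.1, 1, 0.1273, 0, 0, -0.42, 0.13, 0.14, 1, 0.1273, 0, 0, -0.468, 0.144, 0.18, 1, 0.1273, 0, 0, -0.468, 0.144, 0.196, 1, 0.1273, 0, 0, -0.468, 0.144, 0.196, 1]}}

```text
t: 17.48
position: [0.5898, 0.0059, 0.2337]
tcp_rot: [[-0.13, 0.971, -0.202], [0.991, 0.128, -0.025], [0.002, -0.203, -0.979]]
contact_force: [-0.5, 0.5, 0.2]
opening: 0.0854
gripper_force: 0.0
```

```bash
python3 plan.py .571 .0018 .1377 97.5 0.2; python3 - <<'E'
from rig import optics
import cv2
p,d=optics.snapshot("wrist"); cv2.imwrite("pics/w3.png",p[...,::-1])
E
```

```text
turn [-0.0049 -0.0019  0.0001] shift [-1.8  0.8 97.9] rows>= 3.0
```

View pics/w3.png

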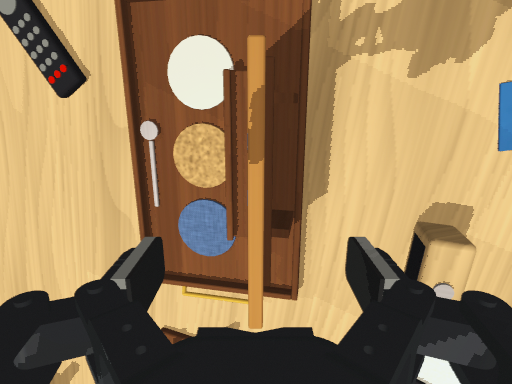

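The wrist view shows the board edge-on at column 256, rows 36 to 328. The tilt matches and the board is centred between the fingers. I'll descend and pinch it.

To row units: 98 mm is 0.196, 96 mm is 0.192, -0.004 rad is -0.0025.

Request:
{"op": "send_rows", "data": {"motion": [-0.0025, 0, 0, -0.004, 0.002, 0.06, 1, -0.0025, 0, 0, -0.004, 0.002, 0.12, 1, -0.0025, 0, 0, -0.004, 0.002, 0.17, 1, -0.0025, 0, 0, -0.004, 0.002, 0.192, 1, -0.0025, 0, 0, -0.004, 0.002, 0.196, 1, -0.0025, 0, 0, -0.004, 0.002, 0.196, 1]}}

```text
t: 18.03
position: [0.5726, 0.0025, 0.1422]
tcp_rot: [[-0.133, 0.972, -0.192], [0.991, 0.13, -0.026], [-0.0, -0.194, -0.981]]
contact_force: [-0.4, -0.2, 0.2]
opening: 0.0852
gripper_force: 0.0
```

Request:
{"op": "send_rows", "data": {"motion": [0, 0, 0, 0, 0, 0, 0.5, 0, 0, 0, 0, 0, 0, 0.3, 0, 0, 0, 0, 0, 0, 0.2, 0, 0, 0, 0, 0, 0, 0.1, 0, 0, 0, 0, 0, 0, 0, 0, 0, 0, 0, 0, 0, 0, 0, 0, 0, 0, 0, 0, 0, 0, 0, 0, 0, 0, 0, 0], "grip_force": 50}}

```text
t: 18.7
position: [0.5719, 0.0013, 0.1415]
tcp_rot: [[-0.131, 0.972, -0.194], [0.991, 0.129, -0.026], [-0.0, -0.196, -0.981]]
contact_force: [-5.2, -1.1, 5.0]
opening: 0.0111
gripper_force: 49.7
```

```bash
python3 - <<'E'
from rig import observe
s=observe(); print({k:s[k] for k in("position","tcp_rot","opening","gripper_force","contact_force")})
E
```

```text
{'position': array([0.57192179, 0.0013013 , 0.14150835]), 'tcp_rot': array([[-1.31414276e-01,  9.72133569e-01, -1.94130397e-01],
       [ 9.91327529e-01,  1.28843460e-01, -2.58668248e-02],
       [-1.33576650e-04, -1.95846077e-01, -9.80634640e-01]]), 'opening': 0.011101128237231627, 'gripper_force': 49.719799160957336, 'contact_force': array([-5.15497077, -1.09981818,  4.97502632])}
```

To row units: -150 mm is -0.3, -125 mm is -0.25.

Request:
{"op": "send_rows", "data": {"motion": [0, 0, 0, 0, -0.004, -0.02, 0, 0, 0, 0, 0, -0.01, -0.05, 0, 0, 0, 0, 0, -0.02, -0.098, 0, 0, 0, 0, 0, -0.03, -0.15, 0, 0, 0, 0, 0, -0.04, -0.2, 0, 0, 0, 0, 0, -0.05, -0.25, 0, 0, 0, 0, 0, -0.06, -0.3, 0, 0, 0, 0, 0, -0.06, -0.3, 0]}}

```text
t: 19.37
position: [0.5735, 0.0012, 0.2997]
tcp_rot: [[-0.132, 0.974, -0.186], [0.991, 0.129, -0.027], [-0.002, -0.188, -0.982]]
contact_force: [0.1, 0.4, -0.9]
opening: 0.011
gripper_force: 48.9
```

```bash
python3 plan.py .503 -.3989 .29 86.6 0.197
```

```text
turn [0.0081 0.0388 0.1874] shift [-387.4 -118.4   33.4] rows>= 10.0
```

To row units: -365 mm is -0.73, -330 mm is -0.66, 0.002 rad is 0.0013.

Request:
{"op": "send_rows", "data": {"motion": [0, 0.0019, 0.0095, -0.04, -0.012, 0.002, 0, 0.0006, 0.0038, 0.0191, -0.11, -0.034, 0.008, 0, 0.0013, 0.0076, 0.0382, -0.18, -0.056, 0.014, 0, 0.0019, 0.0115, 0.0573, -0.26, -0.08, 0.022, 0, 0.0025, 0.0153, 0.0764, -0.34, -0.104, 0.028, 0, 0.0032, 0.0191, 0.0955, -0.42, -0.128, 0.036, 0, 0.0038, 0.0229, 0.1114, -0.5, -0.152, 0.042, 0, 0.0051, 0.0248, 0.119, -0.58, -0.176, 0.05, 0, 0.0051, 0.0248, 0.119, -0.66, -0.202, 0.056, 0, 0.0051, 0.0248, 0.119, -0.73, -0.224, 0.062, 0]}}

```text
t: 20.2
position: [0.5045, -0.378, 0.2847]
tcp_rot: [[0.06, 0.977, -0.202], [0.998, -0.058, 0.014], [0.002, -0.203, -0.979]]
contact_force: [0.9, 0.5, -1.3]
opening: 0.0112
gripper_force: 48.9
```

To row units: -20 mm is -0.04, -15 mm is -0.03.

Request:
{"op": "send_rows", "data": {"motion": [0, 0, 0, -0.03, -0.008, 0.002, 0, 0, 0, 0, -0.04, -0.01, 0.004, 0, 0, 0, 0, -0.04, -0.01, 0.004, 0, 0, 0, 0, -0.04, -0.01, 0.004, 0]}}

```text
t: 20.53
position: [0.4992, -0.3945, 0.2841]
tcp_rot: [[0.059, 0.978, -0.202], [0.998, -0.057, 0.014], [0.002, -0.203, -0.979]]
contact_force: [-0.2, 0.6, -3.2]
opening: 0.0109
gripper_force: 49.1
```

```bash
python3 plan.py .503 -.3989 .16 86.6 0.197; python3 - <<'E'
from meas import *
snap("3",("side",))
for n in ("side","scene"):
    p,d,P,H=cloud(n+"3.npz"); X,Y,Z=P[...,0],P[...,1],P[...,2]
    m=(X>.35)&(X<.65)&(Y>-.56)&(Y<-.24)&(Z>.15)&(H[...,2]>70)&(H[...,1]>70)&(H[...,0]<25); m=cv2.morphologyEx(m.astype(np.uint8),cv2.MORPH_OPEN,np.ones((3,3)))>0
    Q=P[m]; print(n,len(Q),Q.min(0),Q.max(0),Q.mean(0))
E
```

```text
turn [-0.0071 -0.0018  0.0009] shift [ -4.4  29.1 120.7] rows>= 3.0
side 437 [ 0.491  -0.3876  0.2947] [ 0.5178 -0.2834  0.3145] [ 0.509  -0.3342  0.3104]
scene 2631 [ 0.4721 -0.5028  0.1909] [ 0.6452 -0.2832  0.7611] [ 0.5813 -0.4236  0.6022]
```

View pics/side3.png

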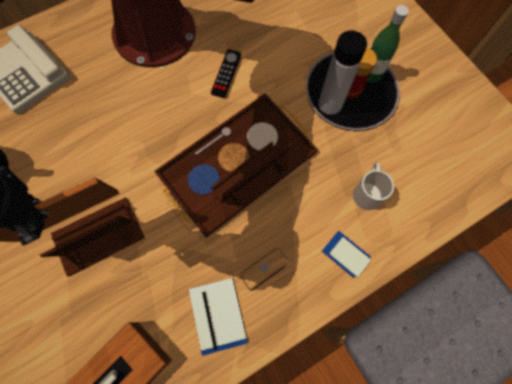

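The side view shows the board (edge around (75,205)) held beside the rest at (95,235), the right way round. All three items stand on the tray. I'll lower it.

To row units: 121 mm is 0.242, 120 mm is 0.24, -0.007 rad is -0.0045.

Request:
{"op": "send_rows", "data": {"motion": [-0.0045, -0.0013, 0.0006, -0.01, 0.016, 0.02, 0, -0.0045, -0.0013, 0.0006, -0.01, 0.028, 0.08, 0, -0.0045, -0.0013, 0.0006, -0.01, 0.04, 0.15, 0, -0.0045, -0.0013, 0.0006, -0.01, 0.052, 0.21, 0, -0.0045, -0.0013, 0.0006, -0.01, 0.058, 0.24, 0, -0.0045, -0.0013, 0.0006, -0.01, 0.058, 0.242, 0, -0.0045, -0.0013, 0.0006, -0.01, 0.058, 0.242, 0]}}

```text
t: 21.22
position: [0.5025, -0.3993, 0.1591]
tcp_rot: [[0.059, 0.979, -0.197], [0.998, -0.057, 0.012], [0.0, -0.197, -0.98]]
contact_force: [-0.1, -1.1, -2.1]
opening: 0.0116
gripper_force: 49.0
```

```bash
python3 plan.py .504 -.3995 .1435 86.6 0.197
```

```text
turn [-0.0013 -0.0002  0.0008] shift [-0.2  4.5 15. ] rows>= 1.0
```

To row units: 15 mm is 0.03, 12 mm is 0.024.

Request:
{"op": "send_rows", "data": {"motion": [0, 0, 0, 0, 0.002, 0.008, 0, 0, 0, 0, 0, 0.006, 0.016, 0, 0, 0, 0, 0, 0.008, 0.024, 0, 0, 0, 0, 0, 0.008, 0.03, 0, 0, 0, 0, 0, 0.008, 0.03, 0]}}

```text
t: 21.63
position: [0.5034, -0.4004, 0.144]
tcp_rot: [[0.06, 0.979, -0.196], [0.998, -0.059, 0.011], [-0.001, -0.196, -0.981]]
contact_force: [1.0, -0.3, -3.5]
opening: 0.011
gripper_force: 49.0
```

```bash
python3 plan.py .506 -.3995 .1415 86.6 0.197
```

```text
turn [-0.0004  0.0006 -0.0004] shift [1. 3. 2.] rows>= 1.0
```

To row units: 3 mm is 0.006, 2 mm is 0.004.

Request:
{"op": "send_rows", "data": {"motion": [0, 0, 0, 0.002, 0.002, 0.002, 0, 0, 0, 0, 0.002, 0.004, 0.004, 0, 0, 0, 0, 0.002, 0.006, 0.006, 0, 0, 0, 0, 0.002, 0.006, 0.006, 0, 0, 0, 0, 0.002, 0.006, 0.006, 0]}}

```text
t: 22.05
position: [0.5054, -0.3999, 0.1435]
tcp_rot: [[0.059, 0.979, -0.196], [0.998, -0.059, 0.009], [-0.003, -0.197, -0.98]]
contact_force: [-5.7, 3.7, 11.3]
opening: 0.0112
gripper_force: 51.0
```

To row units: -130 mm is -0.26, -95 mm is -0.19.

Request:
{"op": "send_rows", "data": {"motion": [0, 0, 0, 0, 0, 0, 0.2, 0, 0, 0, 0, 0, 0, 0.3, 0, 0, 0, 0, 0, 0, 0.5, 0, 0, 0, 0, 0, 0, 0.7, 0, 0, 0, 0, 0, 0, 0.7, 0, 0, 0, 0, 0, -0.02, 0.7, 0, 0, 0, 0, 0, -0.06, 0.7, 0, 0, 0, 0, 0, -0.12, 0.7, 0, 0, 0, 0, 0, -0.19, 1, 0, 0, 0, 0, 0, -0.26, 1]}}

```text
t: 22.88
position: [0.5313, -0.4005, 0.2704]
tcp_rot: [[0.06, 0.979, -0.196], [0.998, -0.059, 0.011], [-0.001, -0.196, -0.981]]
contact_force: [1.1, -2.7, 1.2]
opening: 0.0813
gripper_force: 0.0
```

To row units: 340 mm is 0.68, 315 mm is 0.63, -0.19 rad is -0.121.

Request:
{"op": "send_rows", "data": {"motion": [-0.0318, 0, 0, 0.07, 0, -0.02, 1, -0.0637, 0, 0, 0.14, 0, -0.02, 1, -0.0955, 0, 0, 0.21, -0.03, -0.02, 1, -0.121, 0, 0, 0.28, -0.06, -0.02, 1, -0.121, 0, 0, 0.35, -0.06, -0.02, 1, -0.121, 0, 0, 0.42, -0.06, -0.02, 1, -0.121, 0, 0, 0.49, -0.06, -0.02, 1, -0.121, 0, 0, 0.56, -0.06, -0.02, 1, -0.121, 0, 0, 0.63, -0.06, -0.02, 1, -0.121, 0, 0, 0.68, -0.06, -0.02, 1]}}

```text
t: 23.72
position: [0.524, -0.0572, 0.2851]
tcp_rot: [[0.058, 0.998, -0.006], [0.998, -0.058, -0.0], [-0.001, -0.006, -1.0]]
contact_force: [-0.2, -0.4, -0.4]
opening: 0.0854
gripper_force: 0.0
```

```bash
python3 - <<'E'
from meas import *
snap("4",("side","scene"))
for n in ("side","scene"):
    p,d,P,H=cloud(n+"4.npz"); X,Y,Z=P[...,0],P[...,1],P[...,2]; s=H[...,1]
    m=(abs(Z-.169)<.007)&(X>.42)&(X<.6)&(Y>-.54)&(Y<-.25); m=cv2.morphologyEx(m.astype(np.uint8),cv2.MORPH_OPEN,np.ones((2,2)))>0
    q=P[m][:,:2].astype(np.float32)
    if len(q): b=cv2.boxPoints(cv2.minAreaRect(q)); print(n,"board top",len(q),b,b.mean(0),P[m][:,2].max())
tops("4",[("bottle",.457,.469,.24,.03),("caddy",.469,.386,.14,.045),("flask",.478,.305,.255,.045)])
plan([.478,.305,.31],97.5)
E
cat > crop.py <<'E'
E
python3 - <<'E'
import cv2
a=cv2.imread("pics/side4.png")[150:300,20:200]; b=cv2.imread("pics/scene4.png")[220:340,40:200]
a=cv2.resize(a,None,fx=2.2,fy=2.2);b=cv2.resize(b,(a.shape[1],a.shape[0])); cv2.imwrite("pics/b4.png",cv2.hconcat([a,b]))
E
```

```text
side board top 715 [[ 0.4367 -0.5811]
 [ 0.4865 -0.5943]
 [ 0.564  -0.3023]
 [ 0.5143 -0.2891]] [ 0.5004 -0.4417] nan
scene board top 620 [[ 0.4076 -0.2173]
 [ 0.5056 -0.507 ]
 [ 0.5866 -0.4796]
 [ 0.4886 -0.1899]] [ 0.4971 -0.3485] nan
side bottle 128 [0.4552 0.4672] 0.0163 0.2397
side caddy 258 [0.4684 0.386 ] 0.0327 0.1402
side flask 622 [0.4773 0.3066] 0.0338 0.255
scene bottle 55 [0.4593 0.4657] 0.0182 0.2381
scene caddy 108 [0.4707 0.3872] 0.0346 0.1384
scene flask 268 [0.481  0.3059] 0.0358 0.2532
turn [-0.0057  0.0001 -0.1864] shift [358.3 -66.4 -24.6] rows>= 9.0
```

View pics/b4.png

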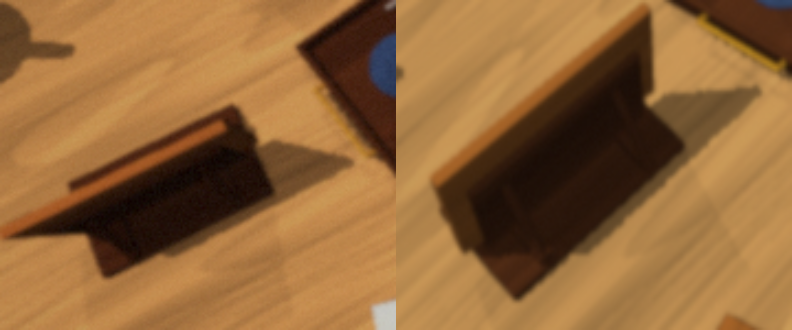

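The crops show the board leaning in the rest, centred and square to the back. I'll check that with numbers.

```bash
python3 - <<'E'
from meas import *
for n in ("side","scene"):
    p,d,P,H=cloud(n+"4.npz"); X,Y,Z=P[...,0],P[...,1],P[...,2]
    m=(Z>.16)&(Z<.18)&(X>.42)&(X<.6)&(Y>-.54)&(Y<-.25)&(H[...,2]>60)
    Q=P[m]; q=Q[:,:2].astype(np.float32); b=cv2.boxPoints(cv2.minAreaRect(q)); print(n,len(q),b,b.mean(0),np.percentile(Q[:,2],[5,50,95]))
    c=np.array([.4829,-.3973]); a=np.radians(-3.4); e=b.mean(0)-c; print("rest frame",e@[np.cos(a),np.sin(a)],e@[-np.sin(a),np.cos(a)])
E
```

```text
side 733 [[ 0.4983 -0.5076]
 [ 0.5113 -0.5084]
 [ 0.5239 -0.2896]
 [ 0.5109 -0.2888]] [ 0.5111 -0.3986] [0.1637 0.1698 0.1723]
rest frame 0.02823201424938275 0.00037638953940491784
scene 676 [[ 0.4984 -0.5079]
 [ 0.5132 -0.5086]
 [ 0.5247 -0.2884]
 [ 0.5098 -0.2876]] [ 0.5115 -0.3981] [0.1616 0.1676 0.1707]
rest frame 0.02863790144855764 0.000859134227508611
```

To row units: 358 mm is 0.716, 345 mm is 0.69, -0.186 rad is -0.1184.

Request:
{"op": "send_rows", "data": {"motion": [0, 0, -0.0191, 0.07, -0.012, -0.01, 1, 0, 0, -0.0382, 0.15, -0.026, -0.02, 1, 0, 0, -0.0573, 0.23, -0.04, -0.03, 1, 0, 0, -0.0764, 0.31, -0.056, -0.04, 1, 0, 0, -0.0955, 0.39, -0.072, -0.05, 1, 0, 0, -0.1184, 0.47, -0.088, -0.05, 1, 0, 0, -0.1184, 0.55, -0.102, -0.05, 1, 0, 0, -0.1184, 0.63, -0.118, -0.05, 1, 0, 0, -0.1184, 0.69, -0.13, -0.05, 1, 0, 0, -0.1184, 0.716, -0.132, -0.05, 1]}}

```text
t: 24.65
position: [0.4789, 0.3045, 0.3096]
tcp_rot: [[-0.129, 0.992, -0.007], [0.992, 0.129, 0.0], [0.001, -0.007, -1.0]]
contact_force: [-1.1, -0.4, -0.1]
opening: 0.0853
gripper_force: 0.0
```

```bash
python3 plan.py .479 .3055 .206 97.5
```

```text
turn [-0.0068 -0.0011 -0.0017] shift [  0.9   0.9 103.6] rows>= 3.0
```

The board's top centre is at (0.028, 0.0006) in the rest frame, against an expected (0.0288, 0), so it is seated. Next I'll fetch the flask.

To row units: 103 mm is 0.206, 100 mm is 0.2, -0.001 rad is -0.0006.

Request:
{"op": "send_rows", "data": {"motion": [-0.0038, -0.0006, 0, 0.002, 0.002, 0.05, 1, -0.0038, -0.0006, 0, 0.002, 0.002, 0.11, 1, -0.0038, -0.0006, 0, 0.002, 0.002, 0.17, 1, -0.0038, -0.0006, 0, 0.002, 0.002, 0.2, 1, -0.0038, -0.0006, 0, 0.002, 0.002, 0.206, 1, -0.0038, -0.0006, 0, 0.002, 0.002, 0.206, 0.7, -0.0038, -0.0006, 0, 0.002, 0.002, 0.206, 0.4, -0.0038, -0.0006, 0, 0.002, 0.002, 0.206, 0, -0.0038, -0.0006, 0, 0.002, 0.002, 0.206, 0, -0.0038, -0.0006, 0, 0.002, 0.002, 0.206, 0], "grip_force": 60}}

```text
t: 25.48
position: [0.4808, 0.3026, 0.2077]
tcp_rot: [[-0.126, 0.992, 0.001], [0.992, 0.126, -0.0], [-0.0, 0.001, -1.0]]
contact_force: [-0.6, -1.5, 6.2]
opening: 0.0645
gripper_force: 67.3
```

```bash
python3 - <<'E'
from meas import *
# coasters: contour on plane z=.014, rays
for tag in ("4","3"):
  for n in ("side","scene"):
    z=np.load(f"{n}{tag}.npz"); p,K,T=z["p"],z["K"],z["T"]; _,_,P,H=cloud(f"{n}{tag}.npz"); h,s,v=H[...,0],H[...,1],H[...,2]
    X,Y,Z=P[...,0],P[...,1],P[...,2]
    for nm,cx,cy,m in (("white",.465,.091,(s<70)&(v>90)),("cork",.4785,-.006,(h>8)&(h<25)&(v>75)&(s<170)),("blue",.492,-.1035,(h>95)&(h<130)&(s>80))):
        m=m&(np.hypot(X-cx,Y-cy)<.055)&(Z<.025); m=cv2.morphologyEx(m.astype(np.uint8),cv2.MORPH_OPEN,np.ones((3,3)))
        cs,_=cv2.findContours(m,cv2.RETR_EXTERNAL,cv2.CHAIN_APPROX_NONE)
        if not cs: continue
        c=cv2.convexHull(max(cs,key=cv2.contourArea))[:,0].astype(float)
        R_=np.c_[(c[:,0]-K[0,2])/K[0,0],-(c[:,1]-K[1,2])/K[1,1],-np.ones(len(c))]@T[:3,:3].T
        q=T[:3,3]+R_*((.014-T[2,3])/R_[:,2])[:,None]
        e=cv2.minEnclosingCircle(q[:,:2].astype(np.float32)); print(tag,n,nm,m.sum(),np.round(e[0],4),round(e[1],4),"fit",*[np.round(x,4) for x in circ(q[:,:2])])
E
```

```text
4 side white 612 [0.4659 0.0909] 0.0419 fit [0.4655 0.0907] 0.0411
4 side blue 648 [ 0.4914 -0.1037] 0.0402 fit [ 0.4912 -0.1034] 0.0393
4 scene white 418 [0.468  0.0905] 0.0433 fit [0.4677 0.0907] 0.0421
4 scene cork 423 [ 0.481  -0.0064] 0.0416 fit [ 0.4779 -0.0079] 0.0386
4 scene blue 511 [ 0.4936 -0.1035] 0.04 fit [ 0.4933 -0.104 ] 0.0393
3 side white 419 [0.4662 0.091 ] 0.0386 fit [0.4676 0.0901] 0.0369
3 side blue 644 [ 0.4909 -0.1035] 0.0397 fit [ 0.4909 -0.1033] 0.0391
3 scene white 383 [0.4668 0.0908] 0.0414 fit [0.4669 0.0909] 0.0401
3 scene cork 415 [ 0.481  -0.0074] 0.0414 fit [ 0.4772 -0.0085] 0.0379
3 scene blue 516 [ 0.4935 -0.1041] 0.0401 fit [ 0.4935 -0.104 ] 0.0394
```

To row units: -230 mm is -0.46, -195 mm is -0.39.

Request:
{"op": "send_rows", "data": {"motion": [0, 0, 0, 0, 0, -0.03, 0, 0, 0, 0, 0, 0, -0.07, 0, 0, 0, 0, -0.01, 0, -0.1, 0, 0, 0, 0, -0.05, -0.004, -0.11, 0, 0, 0, 0, -0.11, -0.01, -0.11, 0, 0, 0, 0, -0.18, -0.016, -0.11, 0, 0, 0, 0, -0.25, -0.022, -0.11, 0, 0, 0, 0, -0.32, -0.028, -0.11, 0, 0, 0, 0, -0.39, -0.034, -0.11, 0, 0, 0, 0, -0.46, -0.04, -0.11, 0]}}

```text
t: 26.32
position: [0.4889, 0.0703, 0.2612]
tcp_rot: [[-0.126, 0.992, -0.001], [0.992, 0.126, -0.001], [-0.001, -0.001, -1.0]]
contact_force: [1.4, 0.3, -3.6]
opening: 0.0641
gripper_force: 68.4
```

```bash
python3 plan.py .4927 -.107 .2167 97.5
```

```text
turn [-0.001   0.0007 -0.0042] shift [-176.3  -18.6   44.7] rows>= 5.0
```

To row units: -176 mm is -0.352, -170 mm is -0.34, -0.004 rad is -0.0025.

Request:
{"op": "send_rows", "data": {"motion": [0, 0, -0.0025, -0.06, -0.006, 0, 0, 0, 0, -0.0025, -0.12, -0.012, 0, 0, 0, 0, -0.0025, -0.18, -0.018, 0, 0, 0, 0, -0.0025, -0.24, -0.024, 0, 0, 0, 0, -0.0025, -0.3, -0.032, 0, 0, 0, 0, -0.0025, -0.34, -0.036, 0, 0, 0, 0, -0.0025, -0.352, -0.038, 0.01, 0, 0, 0, -0.0025, -0.352, -0.038, 0.04, 0, 0, 0, -0.0025, -0.352, -0.038, 0.068, 0, 0, 0, -0.0025, -0.352, -0.038, 0.08, 0]}}

```text
t: 27.15
position: [0.4918, -0.1047, 0.2192]
tcp_rot: [[-0.13, 0.992, -0.003], [0.992, 0.13, 0.0], [0.001, -0.003, -1.0]]
contact_force: [-0.4, 0.3, -4.3]
opening: 0.0644
gripper_force: 68.1
```

Request:
{"op": "send_rows", "data": {"motion": [0, 0, 0, 0, 0, 0, 0, 0, 0, 0, 0, 0, 0, 0]}}

```text
t: 27.32
position: [0.4923, -0.1047, 0.2214]
tcp_rot: [[-0.131, 0.991, -0.001], [0.991, 0.131, -0.001], [-0.0, -0.002, -1.0]]
contact_force: [0.1, -0.2, -3.2]
opening: 0.0643
gripper_force: 68.1
```

```bash
python3 plan.py .4927 -.107 .2167 97.5; python3 - <<'E'
from meas import *
snap("5",())
tops("5",[("flask",.4923,-.1037,.267,.045)])
E
```

```text
turn [-0.0015  0.0004  0.0001] shift [-2.3  0.1  4.7] rows>= 1.0
side flask 246 [ 0.5    -0.0997] 0.0371 0.2683
scene flask 305 [ 0.494  -0.1133] 0.0421 0.2673
```

To row units: 6 mm is 0.012, 5 mm is 0.01.

Request:
{"op": "send_rows", "data": {"motion": [0, 0, 0, -0.004, 0, 0.002, 0, 0, 0, 0, -0.004, 0, 0.006, 0, 0, 0, 0, -0.004, 0, 0.008, 0, 0, 0, 0, -0.004, 0, 0.01, 0, 0, 0, 0, -0.004, 0, 0.012, 0, 0, 0, 0, -0.004, 0, 0.012, 0]}}

```text
t: 27.92
position: [0.4928, -0.1075, 0.2167]
tcp_rot: [[-0.13, 0.992, 0.0], [0.992, 0.13, -0.002], [-0.002, -0.0, -1.0]]
contact_force: [-3.0, 0.6, 6.3]
opening: 0.0644
gripper_force: 69.6
```

Contact at the expected height. I'll release, go up and head back for the caddy.

To row units: 125 mm is 0.25, 90 mm is 0.18.

Request:
{"op": "send_rows", "data": {"motion": [0, 0, 0, 0, 0, 0, 0.5, 0, 0, 0, 0, 0, 0, 1, 0, 0, 0, 0, 0, 0, 1, 0, 0, 0, 0, 0, -0.04, 1, 0, 0, 0, 0, 0, -0.1, 1, 0, 0, 0, 0, 0, -0.16, 1, 0, 0, 0, 0.04, 0.004, -0.17, 1, 0, 0, 0, 0.11, 0.01, -0.17, 1, 0, 0, 0, 0.18, 0.016, -0.17, 1, 0, 0, 0, 0.25, 0.022, -0.17, 1]}}

```text
t: 28.75
position: [0.4874, 0.0193, 0.3005]
tcp_rot: [[-0.129, 0.992, -0.0], [0.992, 0.129, -0.001], [-0.001, -0.0, -1.0]]
contact_force: [0.1, 0.4, 0.1]
opening: 0.0854
gripper_force: 0.0
```

To row units: 364 mm is 0.728, 345 mm is 0.69.

Request:
{"op": "send_rows", "data": {"motion": [0, 0, 0, 0.07, 0.006, 0, 1, 0, 0, 0, 0.14, 0.014, 0, 1, 0, 0, 0, 0.21, 0.02, 0, 1, 0, 0, 0, 0.29, 0.028, 0, 1, 0, 0, 0, 0.37, 0.036, 0, 1, 0, 0, 0, 0.45, 0.044, 0, 1, 0, 0, 0, 0.53, 0.052, 0, 1, 0, 0, 0, 0.61, 0.06, 0, 1, 0, 0, 0, 0.69, 0.068, 0, 1, 0, 0, 0, 0.728, 0.072, 0, 1]}}

```text
t: 29.58
position: [0.4748, 0.3878, 0.2993]
tcp_rot: [[-0.133, 0.991, -0.001], [0.991, 0.133, 0.0], [0.0, -0.001, -1.0]]
contact_force: [0.4, -0.3, -0.4]
opening: 0.0854
gripper_force: 0.0
```

```bash
python3 - <<'E'
from meas import *
snap("6",())
tops("6",[("flask",.4923,-.1037,.264,.045),("caddy",.469,.386,.14,.045)])
plan([.4695,.3865,.094],97.5)
E
```

```text
side flask 813 [ 0.4904 -0.1027] 0.033 0.2639
side caddy 469 [0.4658 0.384 ] 0.0339 0.14
scene flask 453 [ 0.4911 -0.1036] 0.0338 0.2622
scene caddy 235 [0.4698 0.3834] 0.0356 0.1385
turn [-0.0021  0.0003  0.0033] shift [  0.5  -5.  205. ] rows>= 5.0
```

To row units: 203 mm is 0.406, 195 mm is 0.39.

Request:
{"op": "send_rows", "data": {"motion": [0, 0, 0, 0, -0.012, 0.06, 1, 0, 0, 0, 0, -0.012, 0.13, 1, 0, 0, 0, 0, -0.012, 0.2, 1, 0, 0, 0, 0, -0.012, 0.27, 1, 0, 0, 0, 0, -0.012, 0.34, 1, 0, 0, 0, 0, -0.012, 0.39, 1, 0, 0, 0, 0, -0.012, 0.406, 1, 0, 0, 0, 0, -0.012, 0.406, 1]}}

```text
t: 30.35
position: [0.4685, 0.3815, 0.0948]
tcp_rot: [[-0.129, 0.992, -0.005], [0.992, 0.129, -0.003], [-0.002, -0.005, -1.0]]
contact_force: [-0.2, 0.1, -0.2]
opening: 0.0857
gripper_force: 0.0
```

Request:
{"op": "send_rows", "data": {"motion": [0, 0, 0, 0, 0, 0, 0.7, 0, 0, 0, 0, 0, 0, 0.4, 0, 0, 0, 0, 0, 0, 0, 0, 0, 0, 0, 0, 0, 0, 0, 0, 0, 0, 0, 0, 0], "grip_force": 50}}

```text
t: 30.77
position: [0.4709, 0.3836, 0.0998]
tcp_rot: [[-0.13, 0.991, 0.002], [0.991, 0.13, 0.001], [0.001, 0.002, -1.0]]
contact_force: [-2.3, -0.6, 6.6]
opening: 0.0641
gripper_force: 55.0
```

To row units: -230 mm is -0.46, -195 mm is -0.39.

Request:
{"op": "send_rows", "data": {"motion": [0, 0, 0, 0, 0, -0.03, 0, 0, 0, 0, 0, 0, -0.07, 0, 0, 0, 0, -0.01, 0, -0.1, 0, 0, 0, 0, -0.05, -0.006, -0.11, 0, 0, 0, 0, -0.11, -0.012, -0.11, 0, 0, 0, 0, -0.18, -0.018, -0.11, 0, 0, 0, 0, -0.25, -0.024, -0.11, 0, 0, 0, 0, -0.32, -0.03, -0.11, 0, 0, 0, 0, -0.39, -0.038, -0.11, 0, 0, 0, 0, -0.46, -0.046, -0.11, 0]}}

```text
t: 31.6
position: [0.4772, 0.1504, 0.1533]
tcp_rot: [[-0.13, 0.991, 0.001], [0.991, 0.13, -0.001], [-0.001, 0.001, -1.0]]
contact_force: [0.8, 0.1, -2.8]
opening: 0.0639
gripper_force: 56.2
```

```bash
python3 plan.py .4798 -.0085 .1088 97.5
```

```text
turn [ 0.0009  0.0009 -0.0002] shift [-157.8  -18.2   44.6] rows>= 4.0
```

To row units: -160 mm is -0.32, -145 mm is -0.29.

Request:
{"op": "send_rows", "data": {"motion": [0, 0, 0, -0.06, -0.006, 0, 0, 0, 0, 0, -0.12, -0.014, 0, 0, 0, 0, 0, -0.18, -0.02, 0, 0, 0, 0, 0, -0.24, -0.026, 0, 0, 0, 0, 0, -0.29, -0.034, 0, 0, 0, 0, 0, -0.32, -0.036, 0.01, 0, 0, 0, 0, -0.32, -0.036, 0.04, 0, 0, 0, 0, -0.32, -0.036, 0.068, 0, 0, 0, 0, -0.32, -0.036, 0.08, 0, 0, 0, 0, -0.32, -0.036, 0.08, 0]}}

```text
t: 32.43
position: [0.4792, -0.009, 0.1115]
tcp_rot: [[-0.13, 0.992, -0.002], [0.992, 0.13, -0.001], [-0.0, -0.002, -1.0]]
contact_force: [-0.5, -0.4, -3.3]
opening: 0.0642
gripper_force: 56.3
```

```bash
python3 plan.py .4798 -.0085 .1088 97.5
```

```text
turn [-0.0024  0.0002 -0.0006] shift [0.5 0.7 2.7] rows>= 1.0
```

To row units: 5 mm is 0.01, 4 mm is 0.008.

Request:
{"op": "send_rows", "data": {"motion": [0, 0, 0, 0, 0, 0.002, 0, 0, 0, 0, 0, 0, 0.004, 0, 0, 0, 0, 0, 0, 0.006, 0, 0, 0, 0, 0, 0, 0.008, 0, 0, 0, 0, 0, 0, 0.01, 0, 0, 0, 0, 0, 0, 0.01, 0]}}

```text
t: 32.93
position: [0.4803, -0.0094, 0.1088]
tcp_rot: [[-0.13, 0.991, 0.001], [0.991, 0.13, -0.002], [-0.002, 0.0, -1.0]]
contact_force: [-3.3, -0.8, 8.5]
opening: 0.0639
gripper_force: 57.3
```

To row units: -185 mm is -0.37, -180 mm is -0.36.

Request:
{"op": "send_rows", "data": {"motion": [0, 0, 0, 0, 0, 0, 0.5, 0, 0, 0, 0, 0, 0, 1, 0, 0, 0, 0, 0, 0, 1, 0, 0, 0, 0, 0, -0.04, 1, 0, 0, 0, 0, 0, -0.11, 1, 0, 0, 0, 0, 0, -0.18, 1, 0, 0, 0, 0, 0, -0.25, 1, 0, 0, 0, 0, 0, -0.32, 1, 0, 0, 0, 0.05, 0.004, -0.36, 1, 0, 0, 0, 0.12, 0.01, -0.37, 1]}}

```text
t: 33.77
position: [0.4786, 0.0499, 0.2964]
tcp_rot: [[-0.126, 0.992, 0.005], [0.992, 0.126, -0.002], [-0.003, 0.004, -1.0]]
contact_force: [0.7, 0.4, 0.1]
opening: 0.0853
gripper_force: 0.0
```

To row units: 395 mm is 0.79, 360 mm is 0.72.

Request:
{"op": "send_rows", "data": {"motion": [0, 0, 0, 0.08, 0.008, 0, 1, 0, 0, 0, 0.16, 0.016, 0, 1, 0, 0, 0, 0.24, 0.024, 0, 1, 0, 0, 0, 0.32, 0.032, 0, 1, 0, 0, 0, 0.4, 0.04, 0, 1, 0, 0, 0, 0.48, 0.048, 0, 1, 0, 0, 0, 0.56, 0.056, 0, 1, 0, 0, 0, 0.64, 0.064, 0, 1, 0, 0, 0, 0.72, 0.07, 0, 1, 0, 0, 0, 0.79, 0.076, 0, 1]}}

```text
t: 34.6
position: [0.4627, 0.4504, 0.2916]
tcp_rot: [[-0.131, 0.991, -0.001], [0.991, 0.131, -0.0], [-0.0, -0.001, -1.0]]
contact_force: [0.0, -0.3, 0.3]
opening: 0.0854
gripper_force: 0.0
```

```bash
python3 - <<'E'
from meas import *
snap("7",())
tops("7",[("flask",.4923,-.1037,.264,.045),("caddy",.4795,-.0065,.149,.045),("bottle",.457,.467,.24,.03)])
plan([.457,.467,.206],97.5)
E
```

```text
side flask 814 [ 0.4905 -0.1025] 0.0334 0.2639
side caddy 573 [ 0.4758 -0.0068] 0.0334 0.149
side bottle 129 [0.4562 0.4668] 0.0158 0.24
scene flask 447 [ 0.4915 -0.1032] 0.0342 0.2621
scene caddy 327 [ 0.4773 -0.0072] 0.0335 0.1473
scene bottle 50 [0.4584 0.4665] 0.0178 0.2383
turn [-0.0037  0.0007  0.0039] shift [15.6 -2.6 83.4] rows>= 3.0
```

To row units: 83 mm is 0.166, 75 mm is 0.15, -0.003 rad is -0.0019.

Request:
{"op": "send_rows", "data": {"motion": [-0.0019, 0, 0.0019, 0.03, -0.006, 0, 1, -0.0019, 0, 0.0019, 0.03, -0.006, 0.04, 1, -0.0019, 0, 0.0019, 0.03, -0.006, 0.1, 1, -0.0019, 0, 0.0019, 0.03, -0.006, 0.15, 1, -0.0019, 0, 0.0019, 0.03, -0.006, 0.166, 1, -0.0019, 0, 0.0019, 0.03, -0.006, 0.166, 0.4, -0.0019, 0, 0.0019, 0.03, -0.006, 0.166, 0, -0.0019, 0, 0.0019, 0.03, -0.006, 0.166, 0, -0.0019, 0, 0.0019, 0.03, -0.006, 0.166, 0, -0.0019, 0, 0.0019, 0.03, -0.006, 0.166, 0], "grip_force": 60}}

```text
t: 35.53
position: [0.459, 0.4626, 0.2109]
tcp_rot: [[-0.127, 0.992, 0.004], [0.992, 0.127, 0.001], [0.001, 0.004, -1.0]]
contact_force: [-1.0, 1.2, 3.1]
opening: 0.0284
gripper_force: 58.9
```

Request:
{"op": "send_rows", "data": {"motion": [0, 0, 0, 0, 0, 0, 0, 0, 0, 0, 0, 0, 0, 0]}}

```text
t: 35.7
position: [0.4588, 0.4626, 0.211]
tcp_rot: [[-0.127, 0.992, 0.004], [0.992, 0.127, 0.001], [0.001, 0.004, -1.0]]
contact_force: [-1.8, -0.7, 5.3]
opening: 0.0283
gripper_force: 59.1
```

To row units: -230 mm is -0.46, -195 mm is -0.39.

Request:
{"op": "send_rows", "data": {"motion": [0, 0, 0, 0, 0, -0.03, 0, 0, 0, 0, 0, 0, -0.07, 0, 0, 0, 0, -0.01, 0, -0.1, 0, 0, 0, 0, -0.05, -0.004, -0.11, 0, 0, 0, 0, -0.11, -0.01, -0.11, 0, 0, 0, 0, -0.18, -0.016, -0.11, 0, 0, 0, 0, -0.25, -0.022, -0.11, 0, 0, 0, 0, -0.32, -0.028, -0.11, 0, 0, 0, 0, -0.39, -0.034, -0.11, 0, 0, 0, 0, -0.46, -0.04, -0.11, 0]}}

```text
t: 36.53
position: [0.4673, 0.23, 0.2639]
tcp_rot: [[-0.127, 0.992, 0.002], [0.992, 0.127, -0.001], [-0.001, 0.002, -1.0]]
contact_force: [0.8, 0.3, -6.0]
opening: 0.0285
gripper_force: 60.4
```

```bash
python3 plan.py .4672 .0868 .22 97.5
```

```text
turn [ 0.0017  0.0008 -0.0032] shift [-142.   -18.4   44. ] rows>= 4.0
```

To row units: -144 mm is -0.288, -138 mm is -0.276, -0.003 rad is -0.0019.

Request:
{"op": "send_rows", "data": {"motion": [0, 0, -0.0019, -0.06, -0.008, 0, 0, 0, 0, -0.0019, -0.12, -0.016, 0, 0, 0, 0, -0.0019, -0.18, -0.024, 0, 0, 0, 0, -0.0019, -0.24, -0.032, 0, 0, 0, 0, -0.0019, -0.276, -0.036, 0, 0, 0, 0, -0.0019, -0.288, -0.036, 0.01, 0, 0, 0, -0.0019, -0.288, -0.036, 0.04, 0, 0, 0, -0.0019, -0.288, -0.036, 0.068, 0, 0, 0, -0.0019, -0.288, -0.036, 0.08, 0, 0, 0, -0.0019, -0.288, -0.036, 0.08, 0]}}

```text
t: 37.37
position: [0.4672, 0.0869, 0.2224]
tcp_rot: [[-0.13, 0.991, -0.001], [0.991, 0.13, 0.0], [0.0, -0.001, -1.0]]
contact_force: [0.2, -0.3, -6.0]
opening: 0.028
gripper_force: 60.2
```

```bash
python3 plan.py .4672 .0868 .22 97.5
```

```text
turn [-0.0009 -0.0002 -0.0001] shift [-0.1 -0.1  2.4] rows>= 1.0
```

To row units: 4 mm is 0.008, 3 mm is 0.006.

Request:
{"op": "send_rows", "data": {"motion": [0, 0, 0, 0, 0, 0.002, 0, 0, 0, 0, 0, 0, 0.004, 0, 0, 0, 0, 0, 0, 0.006, 0, 0, 0, 0, 0, 0, 0.008, 0, 0, 0, 0, 0, 0, 0.008, 0]}}

```text
t: 37.78
position: [0.4683, 0.0864, 0.2202]
tcp_rot: [[-0.13, 0.991, 0.002], [0.991, 0.13, -0.0], [-0.001, 0.002, -1.0]]
contact_force: [-0.2, 0.3, -5.2]
opening: 0.0285
gripper_force: 60.4
```

To row units: 3 mm is 0.006, 2 mm is 0.004.

Request:
{"op": "send_rows", "data": {"motion": [0, 0, 0, 0, 0, 0.002, 0, 0, 0, 0, 0, 0, 0.004, 0, 0, 0, 0, 0, 0, 0.006, 0, 0, 0, 0, 0, 0, 0.006, 0]}}

```text
t: 38.12
position: [0.469, 0.0862, 0.2199]
tcp_rot: [[-0.13, 0.991, 0.006], [0.991, 0.13, -0.001], [-0.002, 0.006, -1.0]]
contact_force: [-3.2, 0.1, 14.1]
opening: 0.0282
gripper_force: 62.8
```

To row units: 140 mm is 0.28, 105 mm is 0.21.

Request:
{"op": "send_rows", "data": {"motion": [0, 0, 0, 0, 0, 0, 0.3, 0, 0, 0, 0, 0, 0, 0.8, 0, 0, 0, 0, 0, 0, 1, 0, 0, 0, 0, 0, -0.04, 1, 0, 0, 0, 0, 0, -0.1, 1, 0, 0, 0, 0, 0, -0.16, 1, 0, 0, 0, 0.07, 0, -0.17, 1, 0, 0, 0, 0.14, 0, -0.17, 1, 0, 0, 0, 0.21, 0, -0.17, 1, 0, 0, 0, 0.28, 0, -0.17, 1]}}

```text
t: 38.95
position: [0.4499, 0.2267, 0.3025]
tcp_rot: [[-0.129, 0.992, 0.003], [0.992, 0.129, -0.0], [-0.0, 0.003, -1.0]]
contact_force: [0.8, 0.0, -0.4]
opening: 0.0854
gripper_force: 0.0
```

To row units: 140 mm is 0.28, 105 mm is 0.21.

Request:
{"op": "send_rows", "data": {"motion": [0, 0, 0, 0.07, 0, 0, 1, 0, 0, 0, 0.14, 0, 0, 1, 0, 0, 0, 0.21, 0, 0, 1, 0, 0, 0, 0.28, 0, 0, 1, 0, 0, 0, 0.28, 0, 0, 1, 0, 0, 0, 0.28, 0, 0, 1]}}

```text
t: 39.45
position: [0.4311, 0.3655, 0.3014]
tcp_rot: [[-0.133, 0.991, 0.001], [0.991, 0.133, -0.001], [-0.001, 0.001, -1.0]]
contact_force: [0.2, -0.6, -0.0]
opening: 0.0854
gripper_force: 0.0
```

```bash
python3 - <<'E'
from meas import *
snap("8",("scene",))
tops("8",[("flask",.4923,-.1037,.264,.045),("caddy",.4795,-.0065,.149,.045),("bottle",.467,.09,.249,.03),("mug",.749,.234,.09,.06)])
for n in ("side","scene"):
    p,d,P,H=cloud(n+"8.npz"); X,Y,Z=P[...,0],P[...,1],P[...,2]
    m=(Z>.16)&(Z<.18)&(X>.42)&(X<.6)&(Y>-.54)&(Y<-.25)&(H[...,2]>60)
    b=cv2.boxPoints(cv2.minAreaRect(P[m][:,:2].astype(np.float32))); print(n,b.mean(0))
E
```

```text
side flask 817 [ 0.4907 -0.1029] 0.0333 0.2639
side caddy 578 [ 0.4758 -0.0078] 0.0334 0.149
side bottle 151 [0.4667 0.0913] 0.0155 0.2489
side mug 194 [0.748  0.2344] 0.0389 0.0891
scene flask 457 [ 0.4925 -0.102 ] 0.0343 0.2622
scene caddy 337 [ 0.4785 -0.0066] 0.0338 0.1473
scene bottle 77 [0.4686 0.0924] 0.016 0.2473
scene mug 123 [0.7491 0.235 ] 0.0405 0.0882
side [ 0.5105 -0.3985]
scene [ 0.5116 -0.3983]
```

View pics/scene8.png

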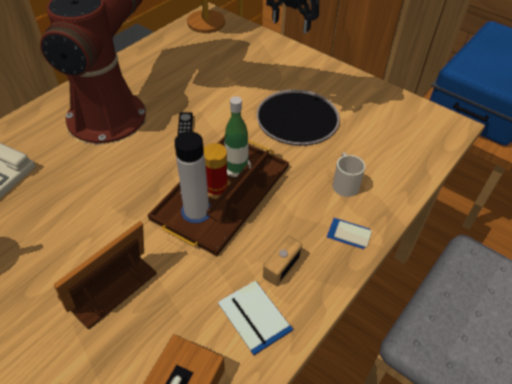

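The flask (190,180), caddy (216,167) and bottle (236,140) stand on their coasters within about 3 mm. The board leans in the rest at (105,270), and the mug has not moved. I'll hand it in.

```bash
python3 -c "
from rig import r
print(r.finish_job())"
```

```text
the job is handed in; nothing more can be done
None
```

The job is handed in at about 39 s of the 134 s allowed: the board leans centred in the rest, the flask, bottle and caddy stand on their coasters within about 3 mm by camera, and the mug was not disturbed; no verdict came back.

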